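# Set up a two-post pipe rest for a straight pipe

### The job

Set up the two-post rail so that the straight pipe lies level on it for welding. First set on the short post the one riser that brings it up to the height of the tall post, and leave the other riser where it stands; then seat one V-rest on that riser and the other on the tall post, their grooves in line along the rail, and last lay the pipe down in both grooves, centred so that it sticks out about equally at both ends. Leave everything fully seated, released and at rest.

Things in the scene. Friction and masses are not known exactly. Their poses are not given: they have to be found in the camera images.
- rail: Flat grey slotted rail fixed to the table, 60 mm in x, 280 mm long in its own y, top 12 mm above the table, a 22 mm high cap screw at each end. Origin at the centre of its underside, z up. The two posts stand on its centre line at y = +65 mm and -65 mm; which is at which end varies.
- post_short: Plain steel; origin at the centre of its underside, z up. Fixed round post on the rail, 40 mm across; its flat shoulder is 15 mm above its origin (27 mm above the table); a 16 mm stud with tapering nose stands 16 mm above the shoulder.
- post_tall: Plain steel; origin at the centre of its underside, z up. Fixed round post on the rail, 40 mm across; its flat shoulder is 40 mm above its origin (52 mm above the table); a 16 mm stud with tapering nose stands 16 mm above the shoulder.
- riser_short: Plain steel; origin at the centre of its underside, z up. Loose round riser, 40 mm across, the lower of two: its body is 25 mm high and a 16 mm stud with tapering nose stands 16 mm above that. A blind bore beneath, 20 mm wide, 18 mm deep, slips over any stud. 0.2 kg.
- riser_tall: Plain steel; origin at the centre of its underside, z up. Loose round riser, 40 mm across, the higher of two: its body is 50 mm high and a 16 mm stud with tapering nose stands 16 mm above that. A blind bore beneath, 20 mm wide, 18 mm deep, slips over any stud. 0.4 kg.
- v_rest_1: One of a matched, interchangeable pair of dark steel V-blocks, groove up: 50 mm in x, 36 mm in y, 45 mm high; origin at the centre of the underside. The 90 degree groove runs along its own y, 42 mm wide at the top; a 34 mm pipe in it has its axis 48 mm above the underside. A blind bore beneath, 20 mm wide, 18 mm deep, slips over any stud. Grip the plain -x and +x faces. 0.4 kg.
- v_rest_2: One of a matched, interchangeable pair of dark steel V-blocks, groove up: 50 mm in x, 36 mm in y, 45 mm high; origin at the centre of the underside. The 90 degree groove runs along its own y, 42 mm wide at the top; a 34 mm pipe in it has its axis 48 mm above the underside. A blind bore beneath, 20 mm wide, 18 mm deep, slips over any stud. Grip the plain -x and +x faces. 0.4 kg.
- pipe: Straight steel pipe, 34 mm outside diameter, 200 mm long, lying on the table (it can roll). Its origin is on its axis at mid length (17 mm above the table as it lies); its own y runs along the pipe. About 0.45 kg.

How it is judged (in metres and radians):
On the way, in this order (a step that is already met when the one before it is completed fails the run):
1. the 25 mm riser sits fully down on the short post (horizontal distance between riser_short and post_short below 0.006 m and z of riser_short in the frame of post_short between 0.012 and 0.019 m and angle between riser_short's own z axis and vertical below 0.06 rad), for 0.2 s.
2. with the riser in place, one V-rest sits fully down on it and the other on the tall post (all of step 1 and ((horizontal distance between v_rest_1 and riser_short below 0.006 m and z of v_rest_1 in the frame of riser_short between 0.022 and 0.029 m and angle between each of v_rest_1, v_rest_2's own z axis and vertical below 0.06 rad and horizontal distance between v_rest_2 and post_tall below 0.006 m and z of v_rest_2 in the frame of post_tall between 0.037 and 0.044 m) or (horizontal distance between v_rest_2 and riser_short below 0.006 m and z of v_rest_2 in the frame of riser_short between 0.022 and 0.029 m and angle between each of v_rest_2, v_rest_1's own z axis and vertical below 0.06 rad and horizontal distance between v_rest_1 and post_tall below 0.006 m and z of v_rest_1 in the frame of post_tall between 0.037 and 0.044 m))), for 0.2 s.
At the end, for the whole second after the job is handed in: 25 mm riser fully seated on the short post, one V-rest on it, the other on the tall post (axes within 6 mm, heights 3 mm, grooves 11 deg of the rail); pipe in both grooves, axis 96-106 mm up, level within 2.3 deg, along the rail within 4.5 deg, 8 mm sideways, middle within 20 mm; all at rest (all of step 2 and angle between the y axis of each of v_rest_1, v_rest_2 and the y axis of rail, either way round below 0.2 rad and z of pipe in the frame of rail between 0.096 and 0.106 m and x of pipe in the frame of rail between -0.008 and 0.008 m and y of pipe in the frame of rail between -0.02 and 0.02 m and angle between the y axis of pipe and the y axis of rail, either way round below 0.08 rad and angle between pipe's own y axis and vertical between 1.5308 and 1.6108 rad and contact force between pipe and v_rest_1 above 0.2 N and contact force between pipe and v_rest_2 above 0.2 N and linear speed of each of riser_short, v_rest_1, v_rest_2, pipe below 0.02 m/s and angular speed of pipe below 0.3 rad/s); the robot touches nothing.
It fails at once if the spare 50 mm riser is shifted by more than 30 mm or tipped over (distance of riser_tall from where it was at the start of the episode above 0.03 m or angle between riser_tall's own z axis and vertical above 0.5 rad).
It also fails if it takes over 96 s, if anything falls off the work surface, if the arm or the gripper's body presses on something with over 40 N, if the wrist force passes 120 N, or if a joint passes its speed limit or range.

### The arm

A 6-joint arm with a two-finger parallel gripper is mounted at the origin on the work surface; the furniture and walls round the work are solid. World frame = base frame: x ahead of the robot, y to its left, z up, the work surface at z = 0. Lengths are in m, angles in degrees, forces in N, time in s.
With the tool pointing down it reaches from about 0.4 to 0.825 m from the base axis. Payload 7 kg.
Tool frame: the origin (TCP) lies at the very end of the fingers, on their centre line; the grasp point (between the pads) lies 19 mm behind it; x points along the fingers, y is the direction in which the jaws open and shut, and the axes are right-handed (so a half turn about x gives the same grasp; the last joint's range is limited). The gripper opens to 88 mm and grips with 3 to 60 N. Pads are 19 mm wide; open, the fingers measure 130 mm over their backs; the gripper's body (78 mm by 193 mm) begins 47 mm behind the grasp point.
Start: joints at [91.163, 20.546, 0.682, 0, -70.136, -16.507], TCP at [0.179, 0.651, 0.227] pointing down, gripper open.
Joint ranges: [-176.03, 176.03], [-82.01, 121.73], [-58.28, 71.71], [-173.87, 95.51], [-174.79, -0.11], [-173.66, 173.66]. Speed limits (degrees/s): [136.94, 136.94, 172.46, 180, 180, 180].

### API

Orientations are given as [roll, pitch, yaw] about the fixed x, y, z axes, in that order (R = Rz(yaw) Ry(pitch) Rx(roll)).
In Python, from plant import * gives the robot as it stands. The module is installed in compiled form; this text tells all that it offers.
- The arm moves only by the shell command python3 -m creep 'ROWS' [FORCE]. ROWS is a JSON object of lists of equal length, an entry for each row: "jaw": the closure, from -1 (fully open) to 1 (shut); "translation": the shift along the tool's x, y, z in m, a list of three; "roll": the turn about the tool's x in rad. A call has exactly 10 rows; each row shifts and turns the commanded pose from where the row before left it, along the tool's axes as they then stand; what a row does not reach is not made up. A row lasts 1/10 s, in which the tool goes at most 50 mm and 8.59 degrees, less where a joint would pass 70% of its speed; a pose out of reach is approached as far as the arm can. A call with a gripper value outside its range is refused whole. The fingers move at their own pace and stop on an object; FORCE is the grip in N (left out, the last holds). Time passes only in rows, so rows that do not move let the fingers close, or fill a call up. It gives the time, the measured TCP pose, the force and the opening at its end, in the units of the state.
- get_state(): the state, without advancing time (a new reading comes with each control period).
- capture(name): name is "side" or "top" or "wrist"; returns a dict with "image" (420x560x3 uint8, red, green, blue), "fovy" (degrees; the focal length in pixels is half the picture's height over the tangent of half this angle, whatever the lens; pixels are square), "cx", "cy" (the principal point, pixels), "D" ([k1, k2, p1, p2, k3] as OpenCV has them; the pictures are not rectified), "pose" (4x4, takes a point from camera to world coordinates); the wrist camera has in their place "tool_from_camera" (4x4, takes a point from camera to tool coordinates, whose origin is the TCP and whose axes are the tool frame's). Camera axes: x right, y up, looking along -z (the intrinsics and any distortion apply to the point x, -y, -z); pixel columns grow to the right and rows downward; lengths in m; the calibration is good to about 2 mm. A picture is of the moment at which its call begins: read the wrist's pose just before it. There is no depth.
- close_job(): hands the job in, once; it reports no verdict.
The state is a dict: "time_s": time; "joints": joint angles; "qd": joint speeds; "joint_torque": joint torques, N m; "tcp_pos": TCP position; "eef_rot": TCP orientation; "contact_force": force on the tool from outside, world axes, zero at the start; "moment": the same for the moment, N m; "gripper_width": finger opening in m.
Only numpy, scipy, OpenCV 4.12 (cv2) and the standard library are available. Lean on these libraries where they do the work, as an engineer would, in place of code of your own. Each camera call takes 0.05 s, during which the arm holds its last target.

## Working session

There is one attempt and no reset: what is moved stays moved. The work goes in short steps, Python scripts to look and compute and a shell command to move; the robot and the scene stay as the last step left them, time stands still between calls to the robot, and variables do not carry over. Pictures are saved under pics/ and viewed, and the job is handed in when it is done.

```bash
mkdir -p pics; ls; python3 - <<'E'
from plant import *
import cv2
print(get_state())
for n in ["side","top","wrist"]:
    c=capture(n); cv2.imwrite(f"pics/{n}0.png",c["image"][:,:,::-1])
    print(n,{k:(v.tolist() if hasattr(v,'tolist') else v) for k,v in c.items() if k!="image"})
E
```

```text
pics
{'time_s': 0.0, 'joints': array([ 9.11636165e+01,  2.05921217e+01,  6.32841761e-01, -1.98390738e-02,
       -7.01362784e+01, -1.65063807e+01]), 'qd': array([ 3.94576243e-02, -2.21971188e-02, -5.86723861e-02, -1.44630519e-02,
       -5.18904022e-02, -8.65720727e-05]), 'joint_torque': array([ 1.12222126e-03, -5.82722318e+01,  2.93054867e+01,  6.99725077e+00,
        6.98208998e-03, -1.50906371e-04]), 'tcp_pos': array([0.17850464, 0.65045054, 0.22560875]), 'eef_rot': array([ 95.46444854,  89.90263815, -99.88507225]), 'contact_force': array([ 0.59752842, -0.43651606, -0.00830145]), 'moment': array([ 0.0147256 , -0.01208819, -0.02677365]), 'gripper_width': 0.08763421456786882}
side {'fovy': 55.911618884975255, 'cx': 276.99824910540065, 'cy': 209.43685707566712, 'D': [-0.07653244350708238, 0.0, 0.0, 0.0, 0.0], 'pose': [[0.9393814214087707, 0.19583463485125716, -0.2814450939432282, 0.27359781128760086], [-0.3420931681127189, 0.47994830216304873, -0.8078501665416735, -0.7072215786459711], [-0.02312594738904384, 0.8551598815680501, 0.5178482089511148, 0.521562814826325], [0.0, 0.0, 0.0, 
[... 180 characters left out ...]
701483, -0.16462662853783674, 0.38561673422129816], [-0.9999941507462353, 0.003376122856900366, 0.0005479669430834854, 0.005121195881271313], [0.0010962872661148435, 0.16462389026424976, 0.9863558044177033, 0.958245194666625], [0.0, 0.0, 0.0, 1.0]]}
wrist {'fovy': 61.03854221406701, 'cx': 278.36569396815315, 'cy': 206.49455530785275, 'D': [0.008031555310649708, 0.0, 0.0, 0.0, 0.0], 'tool_from_camera': [[0.0003075360042360008, 0.29738140723087186, -0.9547587150976904, -0.15891463732196878], [0.9999999163001492, 0.00016619020342081164, 0.0003738723191650104, 0.0012973942535889904], [0.00026985422147786365, -0.9547587501637272, -0.29738133123062127, -0.08069768160228391], [0.0, 0.0, 0.0, 1.0]]}
```

View pics/side0.png

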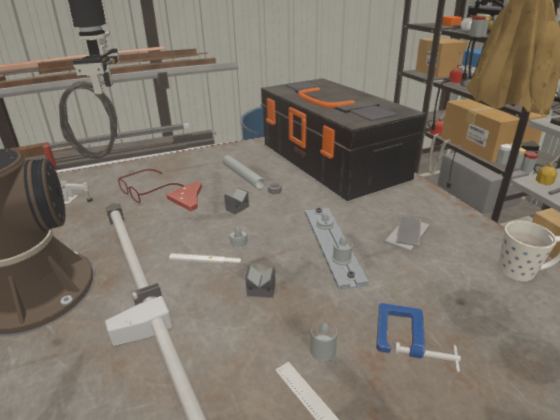

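View pics/top0.png

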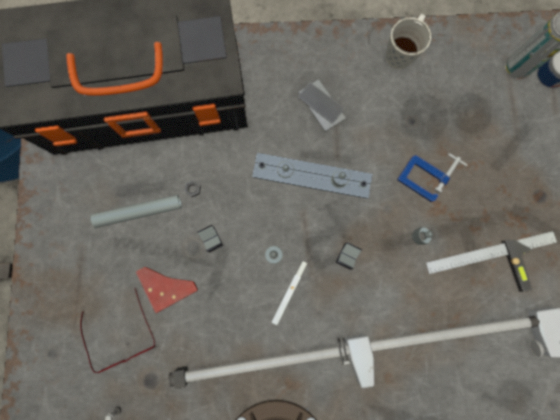

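View pics/wrist0.png

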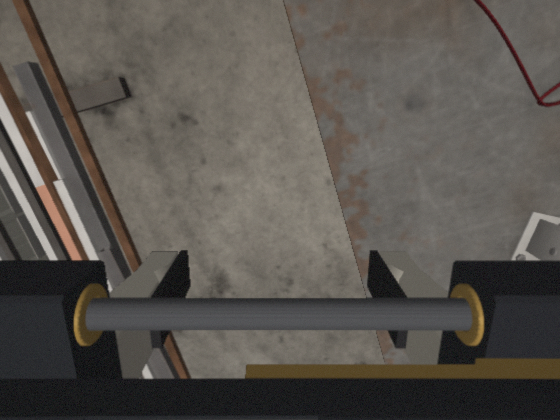

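The side view shows the rail near (333,245), with the short post at the far end (325,222) and the tall post at the near end (343,250). The low riser is at (238,238), the tall riser at (323,342), the V-blocks at (237,200) and (260,280), and the pipe at (243,172). I'll zoom in to find their edges.

```bash
cat > h.py <<'E'
from plant import *
import numpy as np, cv2
from scipy.spatial.transform import Rotation as R
def K(c):
    f=c["image"].shape[0]/2/np.tan(np.radians(c["fovy"]/2))
    return np.array([[f,0,c["cx"]],[0,f,c["cy"]],[0,0,1.]])
def toolT(s):
    T=np.eye(4);T[:3,:3]=R.from_euler('xyz',s["eef_rot"],degrees=True).as_matrix();T[:3,3]=s["tcp_pos"];return T
def camT(c,s=None):
    return c["pose"] if "pose" in c else toolT(s)@c["tool_from_camera"]
def rays(c,px,s=None):
    T=camT(c,s)
    u=cv2.undistortPoints(np.array(px,float).reshape(-1,1,2),K(c),np.array(c["D"])).reshape(-1,2)
    d=np.c_[u[:,0],-u[:,1],-np.ones(len(u))]@T[:3,:3].T
    return T[:3,3],d
def plane(c,px,z,s=None):
    o,d=rays(c,px,s); return o+d*((z-o[2])/d[:,2])[:,None]
def proj(c,P,s=None):
    T=camT(c,s); q=(np.array(P,float).reshape(-1,3)-T[:3,3])@T[:3,:3]
    q=q*[1,-1,-1]
    return cv2.projectPoints(q,np.zeros(3),np.zeros(3),K(c),np.array(c["D"]))[0].reshape(-1,2)
def crop(c,x,y,w,h,k,name):
    im=cv2.resize(c["image"][y:y+h,x:x+w,::-1],None,fx=k,fy=k,interpolation=cv2.INTER_CUBIC)
    cv2.imwrite("pics/"+name,im)
E
python3 - <<'E'
from h import *
t=capture("top")
crop(t,80,140,200,150,4,"t1.png")
crop(t,240,140,200,150,4,"t2.png")
import pickle; s=capture("side"); pickle.dump((t,s),open("c0.pkl","wb"))
crop(s,200,140,200,150,4,"s1.png")
print(get_state()["time_s"])
E
```

```text
0.25
```

View pics/t1.png

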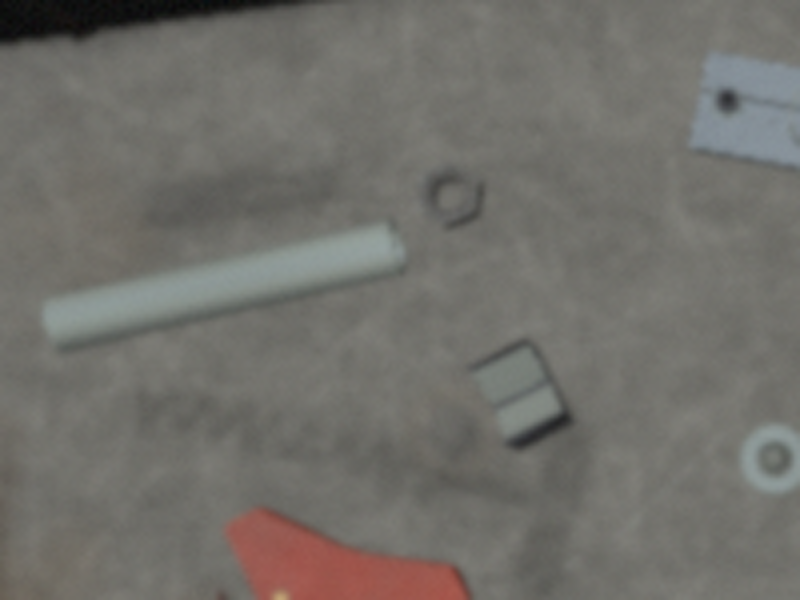

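View pics/t2.png

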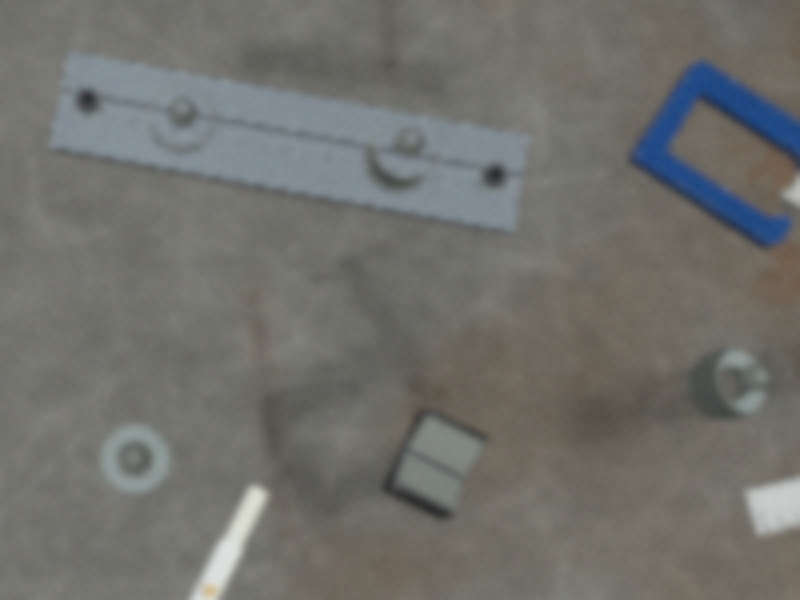

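View pics/s1.png

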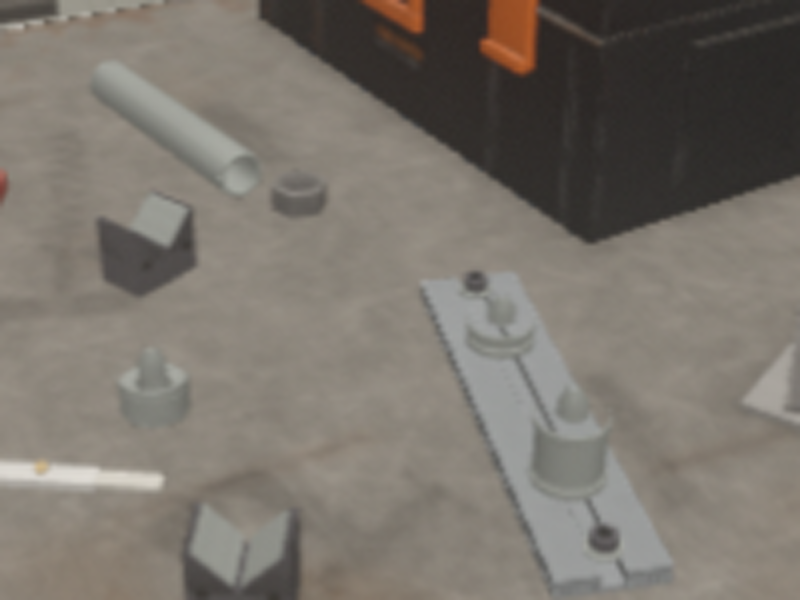

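```bash
cat > m0.py <<'E'
from h import *
import pickle
t,s=pickle.load(open("c0.pkl","rb"))
def P(off,pts,z,cam=t): 
    px=[((x+.5)/4-.5+off[0],(y+.5)/4-.5+off[1]) for x,y in pts]; return plane(cam,px,z)
A=(80,140);B=(240,140)
np.set_printoptions(precision=4,suppress=True)
rc=P(B,[(68,52),(530,132),(517,231),(50,150)],.012); print("rail",rc.mean(0)[:2],"len",np.linalg.norm(rc[0]-rc[1]),np.linalg.norm(rc[1]-rc[2]))
d=(rc[0]+rc[3]-rc[1]-rc[2])/2; print("rail dir",d[:2]/np.linalg.norm(d),np.degrees(np.arctan2(d[1],d[0])))
print("short",P(B,[(182,108)],.043),"tall",P(B,[(409,137)],.068))
print("riser",P(B,[(135,459)],.025),P(B,[(135,457)],.041))
print("risertall",P(B,[(740,382)],.05))
v=P(B,[(403,453),(464,475)],.024);print("v2",v.mean(0),np.degrees(np.arctan2(*(v[1]-v[0])[[1,0]])),np.linalg.norm(v[1]-v[0]))
v=P(A,[(497,405),(550,383)],.024);print("v1",v.mean(0),np.degrees(np.arctan2(*(v[1]-v[0])[[1,0]])),np.linalg.norm(v[1]-v[0]))
v=P(A,[(52,324),(397,246)],.017);print("pipe",v.mean(0),np.degrees(np.arctan2(*(v[1]-v[0])[[1,0]])),np.linalg.norm(v[1]-v[0]))
# side check
C=(200,140)
print("side short",P(C,[(502,300)],.043,s),"tall",P(C,[(573,392)],.068,s),"riser",P(C,[(152,352)],.041,s))
st=get_state();print(toolT(st)[:3,:3])
E
python3 m0.py
```

```text
rail [ 0.6201 -0.0842] len 0.2794516126445395 0.060693177382754405
rail dir [0.1728 0.985 ] 80.05031397496559
short [[ 0.6317 -0.0191  0.043 ]] tall [[ 0.6087 -0.1454  0.068 ]]
riser [[0.431  0.0073 0.025 ]] [[0.4313 0.0073 0.041 ]]
risertall [[ 0.4739 -0.3282  0.05  ]]
v2 [ 0.4289 -0.1621  0.024 ] -109.6744383516648 0.036329755718733966
v1 [0.4676 0.1512 0.024 ] -67.03364464535913 0.032440645551042306
pipe [0.5314 0.3265 0.017 ] -76.65572651969033 0.20113895275871604
side short [[ 0.6274 -0.0235  0.043 ]] tall [[ 0.6038 -0.1496  0.068 ]] riser [[0.4285 0.0028 0.041 ]]
[[-0.0001 -0.2647 -0.9643]
 [-0.0007 -0.9643  0.2647]
 [-1.      0.0007 -0.0001]]
```

```bash
cat > plan.py <<'E'
import sys
from h import *
def now():
    s=get_state();T=toolT(s);y=T[:3,1];return s,T,np.degrees(np.arctan2(y[1],y[0]))
def go(x,y,z,th=None,n=10,rolln=None):
    s,T,t0=now()
    print("t",round(s["time_s"],2),"tcp",s["tcp_pos"].round(4),"th",round(t0,2),"x-axis",T[:3,0].round(4),"F",s["contact_force"].round(1),"w",round(s["gripper_width"],4))
    D=np.array([x,y,z])-s["tcp_pos"]; dth=0 if th is None else (th-t0+180)%360-180
    step=-np.radians(dth)/n; Rm=T[:3,:3].copy(); 
    print("delta",D.round(4),"dist/row",np.linalg.norm(D)/n,"roll/row %.4f"%step)
    for i in range(n):
        print(i,(Rm.T@(D/n)).round(4).tolist())
        if dth==0: break
        Rm=Rm@R.from_rotvec([step,0,0]).as_matrix()
if __name__=="__main__":
    a=[float(v) for v in sys.argv[1:]]
    go(*a[:3],th=a[3] if len(a)>3 and abs(a[3])<900 else None,n=int(a[4]) if len(a)>4 else 10)
E
python3 plan.py .43 .15 .2 170 10
python3 - <<'E'
exec(open("m0.py").read().split("rc=")[0])
# toolbox front bottom edge pixels in top view
print(plane(t,[(45,152),(245,126),(245,100)],0.0), plane(s,[(262,152),(346,198),(348,200),(403,185)],0.0))
E
```

```text
t 0.25 tcp [0.1786 0.6507 0.2261] th -105.35 x-axis [-1.e-04 -7.e-04 -1.e+00] F [ 0.8 -0.4 -0.3] w 0.0874
delta [ 0.2514 -0.5007 -0.0261] dist/row 0.05609093823803711 roll/row 0.1477
0 [0.0026, 0.0416, -0.0375]
1 [0.0026, 0.0357, -0.0432]
2 [0.0026, 0.0289, -0.048]
3 [0.0026, 0.0215, -0.0517]
4 [0.0026, 0.0137, -0.0543]
5 [0.0026, 0.0055, -0.0558]
6 [0.0026, -0.0027, -0.056]
7 [0.0026, -0.0109, -0.0549]
8 [0.0026, -0.0189, -0.0527]
9 [0.0026, -0.0265, -0.0494]
[[ 0.6763  0.5568  0.    ]
 [ 0.7457  0.0782  0.    ]
 [ 0.813   0.0792 -0.    ]] [[0.6379 0.4759 0.    ]
 [0.7471 0.0922 0.    ]
 [0.7469 0.0808 0.    ]
 [0.9313 0.0971 0.    ]]
```

```bash
python3 -m creep '{"jaw":[-1,-1,-1,-1,-1,-1,-1,-1,-1,-1],"translation":[[0.003,0.036,-0.033],[0.003,0.031,-0.037],[0.003,0.025,-0.041],[0.003,0.018,-0.044],[0.003,0.012,-0.046],[0.003,0.005,-0.048],[0.003,-0.002,-0.048],[0.003,-0.009,-0.047],[0.003,-0.016,-0.045],[0.003,-0.023,-0.042]],"roll":[0.1475,0.1475,0.1475,0.1475,0.1475,0.1475,0.1475,0.1475,0.1475,0.1475]}' 30; python3 plan.py .431 .007 .17 170
```

```text
time_s: 1.25
tcp_pos: [0.394, 0.22, 0.1968]
eef_rot: [-26.0, 89.9, 53.8]
contact_force: [1.4, 1.1, -0.6]
gripper_width: 0.0877
t 1.25 tcp [0.394  0.22   0.1968] th 169.83 x-axis [ 6.e-04  8.e-04 -1.e+00] F [ 1.4  1.1 -0.6] w 0.0877
delta [ 0.037  -0.213  -0.0268] dist/row 0.021784456576889707 roll/row -0.0003
0 [0.0027, -0.0074, -0.0203]
1 [0.0027, -0.0074, -0.0203]
2 [0.0027, -0.0074, -0.0203]
3 [0.0027, -0.0074, -0.0203]
4 [0.0027, -0.0074, -0.0203]
5 [0.0027, -0.0074, -0.0203]
6 [0.0027, -0.0074, -0.0203]
7 [0.0027, -0.0074, -0.0203]
8 [0.0027, -0.0074, -0.0203]
9 [0.0027, -0.0073, -0.0203]
```

```bash
python3 -m creep '{"jaw":[-1,-1,-1,-1,-1,-1,-1,-1,-1,-1],"translation":[[0.004,-0.011,-0.03],[0.004,-0.011,-0.03],[0.004,-0.011,-0.03],[0.004,-0.011,-0.03],[0.004,-0.011,-0.03],[0.004,-0.011,-0.03],[0.003,-0.008,-0.023],[0,0,0],[0,0,0],[0,0,0]],"roll":[0,0,0,0,0,0,0,0,0,0]}'; python3 - <<'E'
from h import *
import pickle
s=get_state();c=capture("wrist");pickle.dump((s,c),open("w1.pkl","wb"));cv2.imwrite("pics/w1.png",c["image"][:,:,::-1])
print(s["tcp_pos"],proj(c,[[.431,.007,.025]],s))
E
```

```text
time_s: 2.25
tcp_pos: [0.4319, 0.0095, 0.1698]
eef_rot: [-54.2, 90.0, 25.9]
contact_force: [0.1, 0.7, -0.4]
gripper_width: 0.0876
[0.43192589 0.00953014 0.16975308] [[278.78537569 189.85980285]]
```

View pics/w1.png

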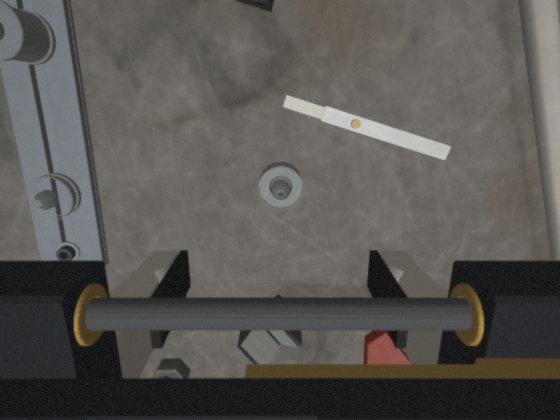

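The riser ring is centred at about (280,186) in the wrist view. The short post is at (57,195), and the rail runs along the left side.

```bash
python3 - <<'E'
from h import *
import pickle
s,c=pickle.load(open("w1.pkl","rb"))
crop(c,220,130,120,110,6,"w1c.png"); crop(c,0,130,120,140,5,"w1p.png")
g=cv2.GaussianBlur(cv2.cvtColor(c["image"],cv2.COLOR_RGB2GRAY),(5,5),0)
print(cv2.HoughCircles(g[130:240,220:340],cv2.HOUGH_GRADIENT,1,50,param1=80,param2=15,minRadius=15,maxRadius=30))
print(plane(c,[(280.5,186)],.025,s))
E
```

```text
[[[61.5 55.5 20.2]]]
[[0.42892052 0.00381213 0.025     ]]
```

View pics/w1c.png

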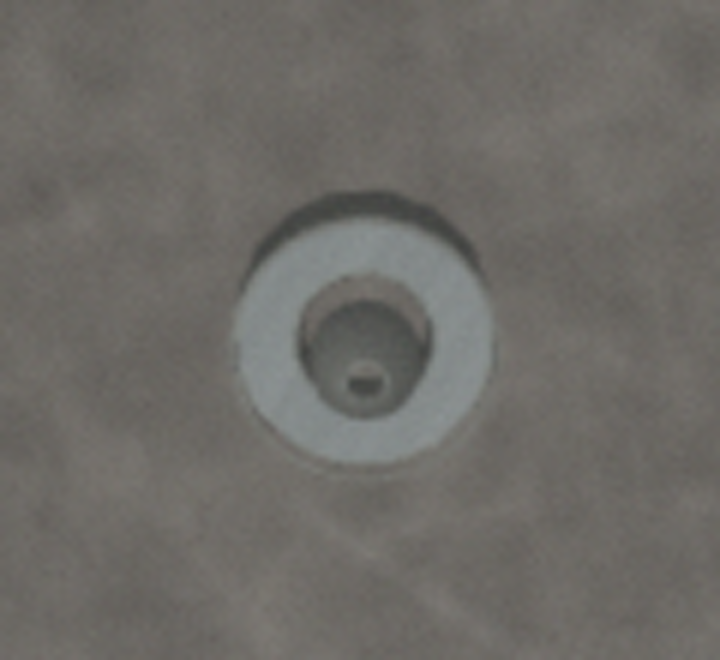

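View pics/w1p.png

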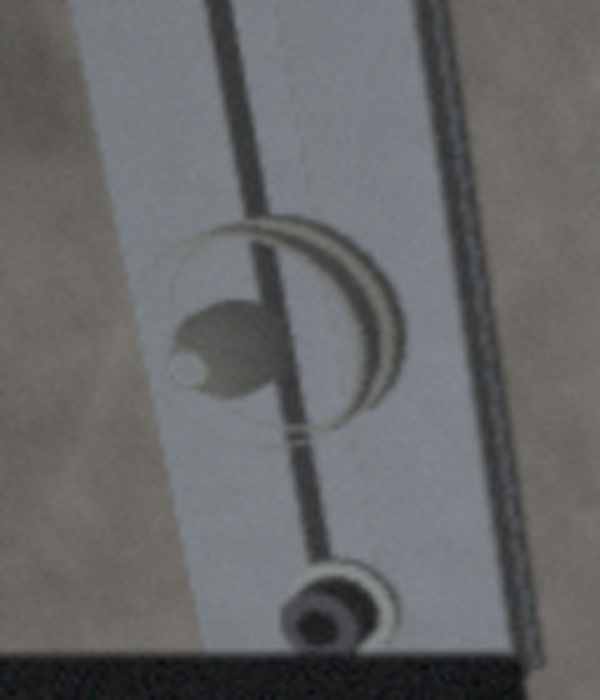

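```bash
python3 plan.py .4289 .004 .004 -999 6
```

```text
t 2.3 tcp [0.4319 0.0097 0.1697] th 170.19 x-axis [ 4.e-04  2.e-04 -1.e+00] F [-0.2  0.3 -0.9] w 0.0877
delta [-0.003  -0.0057 -0.1657] dist/row 0.02764557178408153 roll/row -0.0000
0 [0.0276, 0.0003, -0.001]
```

```bash
python3 -m creep '{"jaw":[-1,-1,-1,-1,-1,-1,-1,1,1,1],"translation":[[0.033,0.001,-0.002],[0.033,0.001,-0.002],[0.033,0,-0.002],[0.033,0,0],[0.026,0,0],[0.008,0,0],[0,0,0],[0,0,0],[0,0,0],[0,0,0]],"roll":[0,0,0,0,0,0,0,0,0,0]}' 30; python3 plan.py .4289 .004 .004
```

```text
time_s: 3.3
tcp_pos: [0.4296, 0.004, 0.0047]
eef_rot: [-54.8, 89.9, 25.4]
contact_force: [0.6, 0.2, -0.1]
gripper_width: 0.0693
t 3.3 tcp [0.4296 0.004  0.0047] th 170.15 x-axis [ 0.0023  0.0011 -1.    ] F [ 0.6  0.2 -0.1] w 0.0693
delta [-0.0007  0.     -0.0007] dist/row 9.979017026637963e-05 roll/row -0.0000
0 [0.0001, 0.0001, -0.0]
```

```bash
python3 -m creep '{"jaw":[1,1,1,1,1,1,1,1,1,1],"translation":[[0,0,0],[0,0,0],[0,0,0],[0,0,0],[0,0,0],[-0.02,0,0],[-0.03,0,0],[-0.04,0,0],[-0.04,0,0],[-0.036,0,0]],"roll":[0,0,0,0,0,0,0,0,0,0]}' 30; python3 plan.py .631 -.020 .17 170 6
```

```text
time_s: 4.3
tcp_pos: [0.4283, 0.0034, 0.1712]
eef_rot: [49.6, 90.0, 129.8]
contact_force: [0.4, 0.7, -2.8]
gripper_width: 0.0389
t 4.3 tcp [0.4283 0.0034 0.1712] th 170.14 x-axis [-1.e-04  2.e-04 -1.e+00] F [ 0.4  0.7 -2.8] w 0.0389
delta [ 0.2027 -0.0234 -0.0012] dist/row 0.034009137395032626 roll/row 0.0004
0 [0.0002, -0.034, 0.0019]
1 [0.0002, -0.034, 0.002]
2 [0.0002, -0.034, 0.002]
3 [0.0002, -0.034, 0.002]
4 [0.0002, -0.0339, 0.002]
5 [0.0002, -0.0339, 0.002]
```

```bash
python3 -m creep '{"jaw":[1,1,1,1,1,1,1,1,1,1],"translation":[[0,-0.025,0.002],[0,-0.035,0.002],[0,-0.035,0.002],[0,-0.035,0.002],[0,-0.035,0.002],[0,-0.025,0.002],[0,-0.014,0],[0,0,0],[0,0,0],[0,0,0]],"roll":[0,0,0,0,0,0,0,0,0,0]}' 30;  python3 - <<'E'
from h import *
import pickle
s=get_state();c=capture("wrist");pickle.dump((s,c),open("w2.pkl","wb"));cv2.imwrite("pics/w2.png",c["image"][:,:,::-1])
crop(c,200,120,160,120,5,"w2c.png")
print(s["tcp_pos"],proj(c,[[.6313,-.0202,.027],[.6313,-.0202,.043]],s))
E
```

```text
time_s: 5.3
tcp_pos: [0.6308, -0.0195, 0.1693]
eef_rot: [97.1, 89.9, 177.2]
contact_force: [0.6, -0.5, -0.7]
gripper_width: 0.039
[ 0.63082762 -0.01950233  0.16926226] [[277.34704097 192.90593791]
 [277.3028699  197.93443468]]
```

View pics/w2.png

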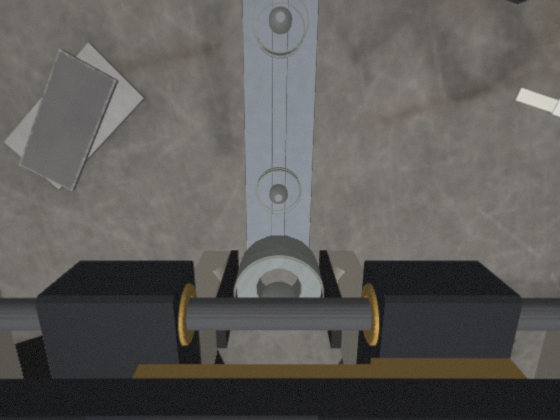

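View pics/w2c.png

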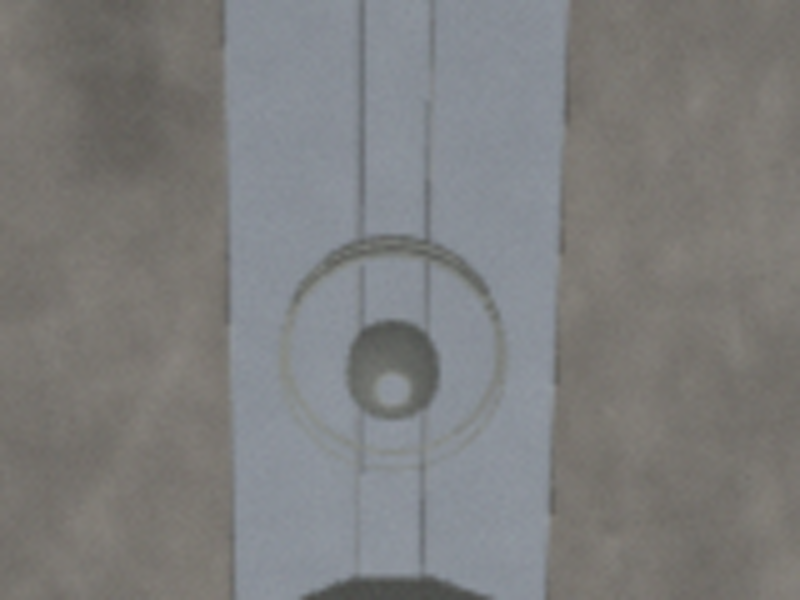

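```bash
python3 - <<'E'
from h import *
import pickle
s,c=pickle.load(open("w2.pkl","rb"))
print(plane(c,[(278.3,197.7)],.043,s),plane(c,[(278.6,190.6)],.027,s))
print(plane(c,[(279.5,17)],.068,s),plane(c,[(279,28)],.052,s))
E
python3 plan.py .6306 -.021 .08 170 6
```

```text
[[ 0.63044748 -0.02025746  0.043     ]] [[ 0.62986243 -0.02206637  0.027     ]]
[[ 0.60735846 -0.14834224  0.068     ]] [[ 0.60831428 -0.14454864  0.052     ]]
t 5.35 tcp [ 0.6309 -0.0195  0.1696] th 170.15 x-axis [-4.e-04  1.e-04 -1.e+00] F [-0.2  0.2 -1.5] w 0.0389
delta [-0.0003 -0.0015 -0.0896] dist/row 0.014932879724922776 roll/row 0.0004
0 [0.0149, 0.0, -0.0003]
1 [0.0149, 0.0, -0.0003]
2 [0.0149, 0.0, -0.0003]
3 [0.0149, 0.0, -0.0003]
4 [0.0149, 0.0, -0.0003]
5 [0.0149, 0.0, -0.0003]
```

```bash
python3 -m creep '{"jaw":[1,1,1,1,1,1,1,1,1,1],"translation":[[0.025,0,-0.001],[0.03,0,0],[0.03,0,-0.0005],[0.02,0,0],[0.01,0,0],[0.006,0,0],[0.005,0,0],[0.005,0,0],[0.004,0,0],[0,0,0]],"roll":[0,0,0,0,0,0,0,0,0,0]}' 30; python3 plan.py .6305 -.021 .0315; python3 - <<'E'
from h import *
c=capture("side");crop(c,270,160,140,120,5,"s2.png")
E
```

```text
time_s: 6.35
tcp_pos: [0.6314, -0.0211, 0.0344]
eef_rot: [91.7, 90.0, 171.8]
contact_force: [-1.1, -1.1, -2.3]
gripper_width: 0.0388
t 6.35 tcp [ 0.6314 -0.0211  0.0344] th 170.13 x-axis [-2.e-04  0.e+00 -1.e+00] F [-1.1 -1.1 -2.3] w 0.0388
delta [-0.0009  0.0001 -0.0029] dist/row 0.0003045876242780062 roll/row -0.0000
0 [0.0003, 0.0001, -0.0]
```

View pics/s2.png

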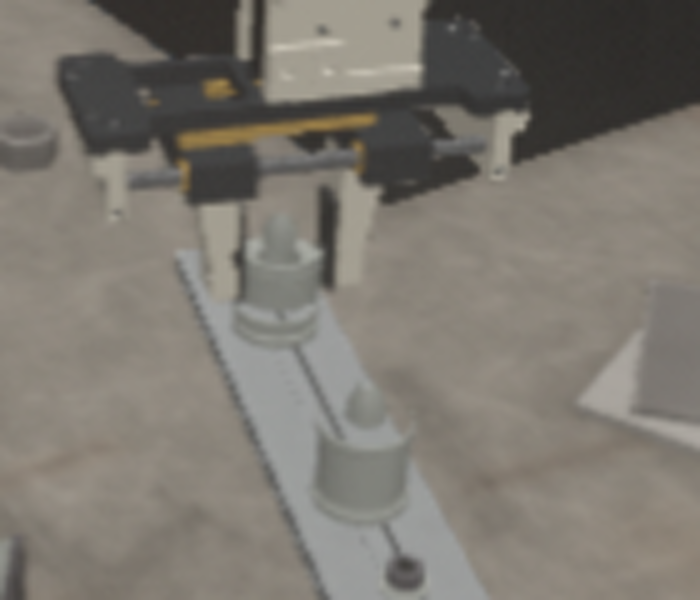

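The riser is over the stud at about (280,280) in the crop, with roughly 3 mm to go and no jamming force. I'll lower it and release.

```bash
python3 -m creep '{"jaw":[1,1,1,1,-1,-1,-1,-1,-1,-1],"translation":[[0.0015,0,0],[0.0015,0,0],[0.0005,0,0],[0,0,0],[0,0,0],[0,0,0],[0,0,0],[0,0,0],[0,0,0],[-0.005,0,0]],"roll":[0,0,0,0,0,0,0,0,0,0]}' 30; python3 plan.py .4676 .1512 .17 -157 8; python3 - <<'E'
from h import *
c=capture("side");crop(c,270,160,140,120,5,"s3.png")
E
```

```text
time_s: 7.4
tcp_pos: [0.6312, -0.0211, 0.0357]
eef_rot: [109.1, 89.9, -170.8]
contact_force: [-1.1, 0.2, -0.0]
gripper_width: 0.0812
t 7.4 tcp [ 0.6312 -0.0211  0.0357] th 170.14 x-axis [-1.1e-03 -2.0e-04 -1.0e+00] F [-1.1  0.2 -0. ] w 0.0812
delta [-0.1636  0.1723  0.1343] dist/row 0.034113175769558565 roll/row -0.0717
0 [-0.0168, 0.0238, 0.0177]
1 [-0.0168, 0.0225, 0.0194]
2 [-0.0168, 0.0211, 0.0209]
3 [-0.0168, 0.0195, 0.0224]
4 [-0.0168, 0.0179, 0.0237]
5 [-0.0168, 0.0161, 0.0249]
6 [-0.0168, 0.0143, 0.026]
7 [-0.0168, 0.0124, 0.027]
```

View pics/s3.png

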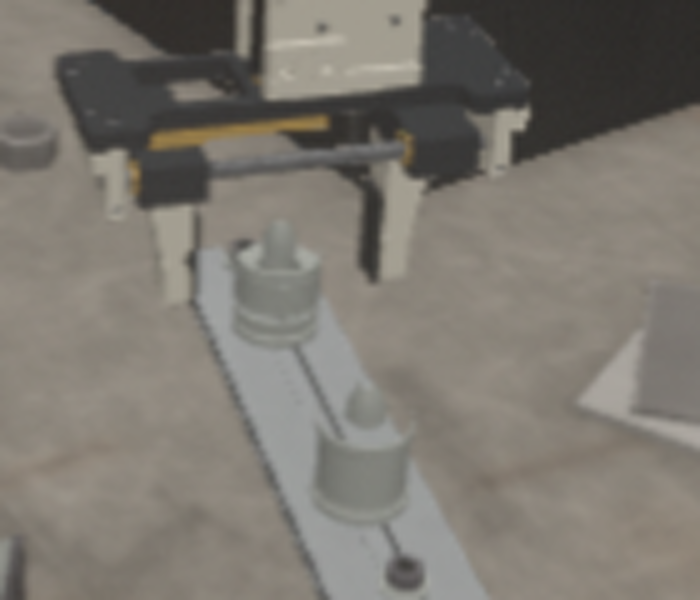

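```bash
python3 -m creep '{"jaw":[-1,-1,-1,-1,-1,-1,-1,-1,-1,-1],"translation":[[-0.025,0,0],[-0.035,0,0],[-0.04,0,0],[-0.034,0,0],[0,0.032,0.024],[0,0.029,0.0265],[0,0.027,0.029],[0,0.024,0.0315],[0,0.0205,0.034],[0,0.0175,0.0355]],"roll":[0,0,0,0,-0.096,-0.096,-0.096,-0.096,-0.096,-0.094]}'; cat > look.py <<'E'
from h import *
import pickle,sys
n=sys.argv[1]
s=get_state();c=capture("wrist");pickle.dump((s,c),open(n+".pkl","wb"));cv2.imwrite("pics/"+n+".png",c["image"][:,:,::-1])
a=[int(v) for v in sys.argv[2:]]
if a: crop(c,*a,n+"c.png")
print(s["tcp_pos"],s["gripper_width"])
E
python3 -m creep '{"jaw":[-1,-1,-1,-1,-1,-1,-1,-1,-1,-1],"translation":[[0,0,0],[0,0,0],[0,0,0],[0,0,0],[0,0,0],[0,0,0],[0,0,0],[0,0,0],[0,0,0],[0,0,0]],"roll":[0,0,0,0,0,0,0,0,0,0]}'; python3 look.py w3 200 120 160 120 5
```

```text
time_s: 8.45
tcp_pos: [0.4665, 0.1521, 0.1706]
eef_rot: [-76.1, 89.9, 37.1]
contact_force: [-0.5, 1.1, 0.8]
gripper_width: 0.0875
time_s: 9.45
tcp_pos: [0.4676, 0.1511, 0.1701]
eef_rot: [19.1, 90.0, 132.2]
contact_force: [-0.5, -0.8, -0.2]
gripper_width: 0.0876
[0.46758952 0.15113152 0.17005978] 0.08764031408421673
```

View pics/w3.png

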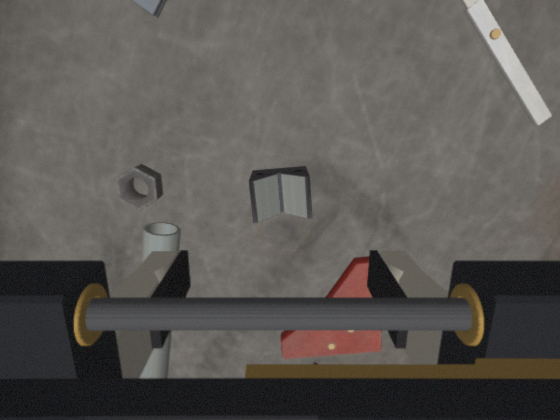

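View pics/w3c.png

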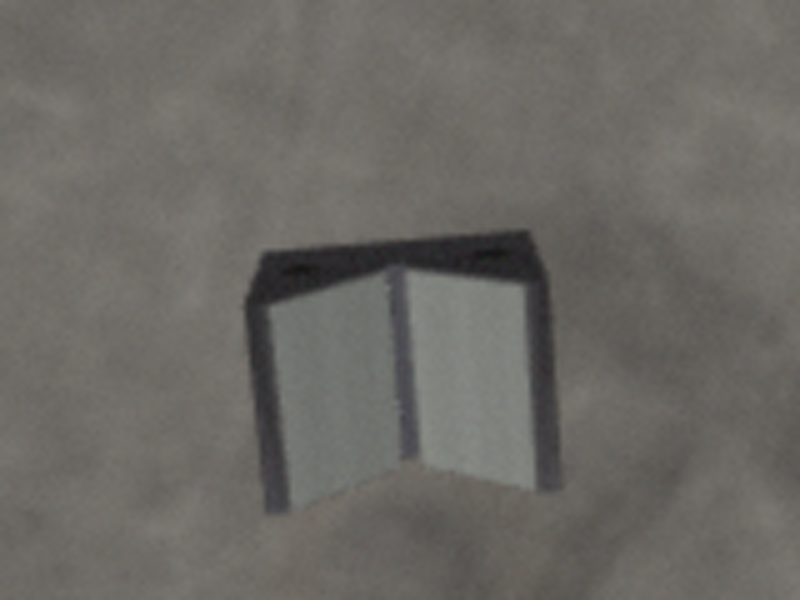

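```bash
cat > vm.py <<'E'
from h import *
import pickle
def vm(n,off,k,pts,z0=0):
    s,c=pickle.load(open(n+".pkl","rb"))
    px=[((x+.5)/k-.5+off[0],(y+.5)/k-.5+off[1]) for x,y in pts]
    q=plane(c,px,.045+z0,s); m=q.mean(0)
    g=(q[0]+q[1]-q[2]-q[3])/2; j=(q[0]+q[3]-q[1]-q[2])/2
    print("centre",m.round(4),"groove",np.degrees(np.arctan2(g[1],g[0])).round(2),np.linalg.norm(g[:2]).round(4),"jaw",np.degrees(np.arctan2(j[1],j[0])).round(2),np.linalg.norm(j[:2]).round(4)); return m
E
python3 - <<'E'
from vm import *
m=vm("w3",(200,120),5,[(247,302),(550,283),(560,490),(266,513)])
E
python3 plan.py .4676 .1512 .17
```

```text
centre [0.4648 0.1506 0.045 ] groove -63.08 0.0362 jaw 27.23 0.0497
t 9.5 tcp [0.4676 0.1512 0.1701] th -156.96 x-axis [ 0. -0. -1.] F [-0.4 -0.1  0.4] w 0.0875
delta [ 0.      0.     -0.0001] dist/row 8.201917414180378e-06 roll/row -0.0000
0 [0.0, -0.0, 0.0]
```

```bash
python3 plan.py .4648 .1506 .008 -153 1
```

```text
t 9.5 tcp [0.4676 0.1512 0.1701] th -156.96 x-axis [ 0. -0. -1.] F [-0.4 -0.1  0.4] w 0.0875
delta [-0.0028 -0.0006 -0.1621] dist/row 0.16209267705035987 roll/row -0.0692
0 [0.1621, 0.0028, 0.0006]
```

```bash
python3 -m creep '{"jaw":[-0.75,-0.75,-0.75,-0.75,-0.75,-0.75,-0.75,1,1,1],"translation":[[0.025,0.003,0.0005],[0.035,0,0],[0.035,0,0],[0.034,0,0],[0.023,0,0],[0.01,0,0],[0,0,0],[0,0,0],[0,0,0],[0,0,0]],"roll":[-0.07,0,0,0,0,0,0,0,0,0]}' 45; python3 -m creep '{"jaw":[1,1,1,1,1,1,1,1,1,1],"translation":[[0,0,0],[0,0,0],[0,0,0],[-0.02,0,0],[-0.03,0,0],[-0.04,0,0],[-0.04,0,0],[-0.035,0,0],[-0.02,0,0],[0,0,0]],"roll":[0,0,0,0,0,0,0,0,0,0]}' 45; python3 plan.py .6306 -.021 .19 170 6
```

```text
time_s: 10.5
tcp_pos: [0.4653, 0.151, 0.0093]
eef_rot: [-77.7, 89.9, 39.4]
contact_force: [-0.7, -0.0, -0.1]
gripper_width: 0.0586
time_s: 11.5
tcp_pos: [0.4655, 0.1511, 0.1956]
eef_rot: [-77.7, 89.7, 39.4]
contact_force: [-0.1, -0.2, -4.4]
gripper_width: 0.05
t 11.5 tcp [0.4655 0.1511 0.1956] th -152.95 x-axis [ 0.0038  0.0031 -1.    ] F [-0.1 -0.2 -4.4] w 0.05
delta [ 0.1651 -0.1721 -0.0056] dist/row 0.03975922289489556 roll/row 0.1078
0 [0.0009, -0.0115, -0.0381]
1 [0.0009, -0.0155, -0.0366]
2 [0.0009, -0.0193, -0.0347]
3 [0.0009, -0.023, -0.0324]
4 [0.0009, -0.0263, -0.0298]
5 [0.0009, -0.0294, -0.0268]
```

```bash
python3 -m creep '{"jaw":[1,1,1,1,1,1,1,1,1,1],"translation":[[0.001,-0.0115,-0.038],[0.001,-0.0155,-0.0365],[0.001,-0.0195,-0.0345],[0.001,-0.023,-0.0325],[0.001,-0.0265,-0.030],[0.001,-0.0295,-0.027],[0,0,0],[0,0,0],[0,0,0],[0,0,0]],"roll":[0.1078,0.1078,0.1078,0.1078,0.1078,0.1078,0,0,0,0]}'; python3 look.py w4 200 120 160 120 5;python3 plan.py .6306 -.021 .19 170 6
```

```text
time_s: 12.5
tcp_pos: [0.6293, -0.0211, 0.1865]
eef_rot: [94.5, 89.9, 174.6]
contact_force: [-0.2, -0.3, -4.0]
gripper_width: 0.0496
[ 0.62931304 -0.02105127  0.18646159] 0.049619086099563954
t 12.55 tcp [ 0.6295 -0.021   0.1869] th 170.07 x-axis [-4.e-04  1.e-04 -1.e+00] F [ 0.2 -0.2 -5.5] w 0.0498
delta [ 0.0011 -0.      0.0031] dist/row 0.0005504560175692127 roll/row 0.0002
0 [-0.0005, -0.0002, 0.0]
1 [-0.0005, -0.0002, 0.0]
2 [-0.0005, -0.0002, 0.0]
3 [-0.0005, -0.0002, 0.0]
4 [-0.0005, -0.0002, 0.0]
5 [-0.0005, -0.0002, 0.0]
```

View pics/w4.png

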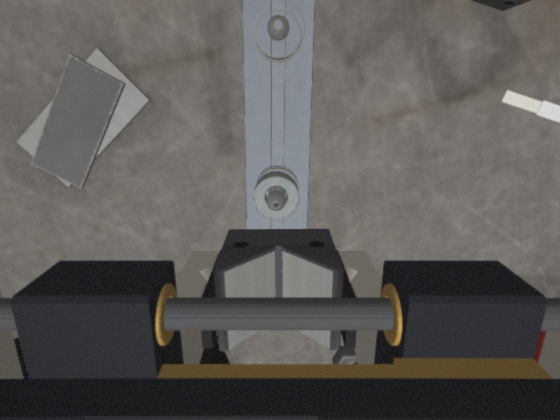

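View pics/w4c.png

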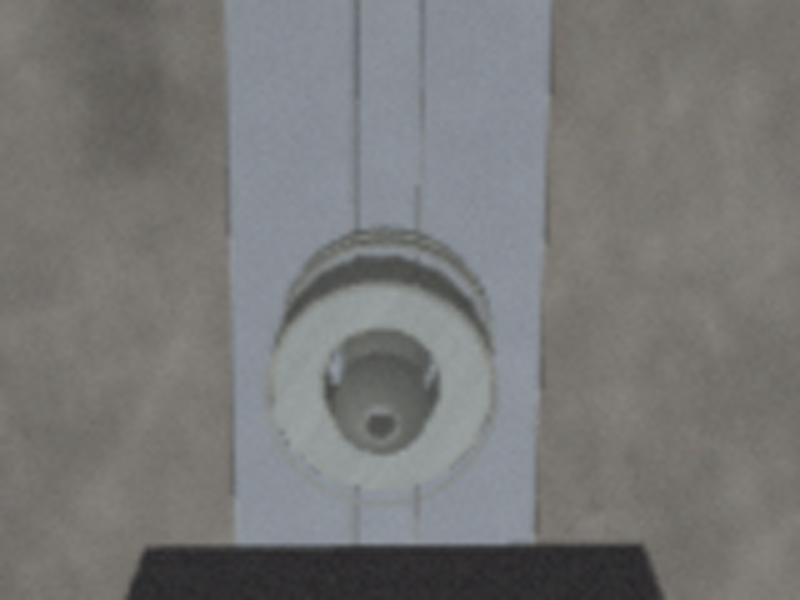

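```bash
python3 - <<'E'
from h import *
import pickle
s,c=pickle.load(open("w4.pkl","rb"))
print(plane(c,[(276,196.8)],.052,s),plane(c,[(275.6,204.6)],.068,s))
E
python3 plan.py .6308 -.0215 .19 170 1
```

```text
[[ 0.63113459 -0.02062456  0.052     ]] [[ 0.63172573 -0.01862039  0.068     ]]
t 12.55 tcp [ 0.6295 -0.021   0.1869] th 170.07 x-axis [-4.e-04  1.e-04 -1.e+00] F [ 0.2 -0.2 -5.5] w 0.0498
delta [ 0.0013 -0.0005  0.0031] dist/row 0.0034157830469714193 roll/row 0.0012
0 [-0.0031, -0.0014, -0.0003]
```

```bash
python3 -m creep '{"jaw":[1,1,1,1,1,1,1,1,1,1],"translation":[[0.025,-0.0016,0.0006],[0.035,0,0],[0.03,0,0],[0.012,0,0],[0.005,0,0],[0.005,0,0],[0.004,0,0],[0.004,0,0],[0.002,0,0],[0,0,0]],"roll":[0,0,0,0,0,0,0,0,0,0]}'; python3 plan.py .6311 -.0207 .0613 170 1;python3 - <<'E'
from h import *
c=capture("side");crop(c,270,160,140,120,5,"s4.png")
E
```

```text
time_s: 13.55
tcp_pos: [0.6322, -0.0212, 0.0653]
eef_rot: [-59.4, 89.9, 20.6]
contact_force: [0.8, 0.9, -4.7]
gripper_width: 0.0499
t 13.55 tcp [ 0.6322 -0.0212  0.0653] th 169.99 x-axis [ 8.e-04  3.e-04 -1.e+00] F [ 0.8  0.9 -4.7] w 0.0499
delta [-0.0011  0.0005 -0.004 ] dist/row 0.004221804387572798 roll/row -0.0002
0 [0.004, 0.0012, 0.0003]
```

View pics/s4.png

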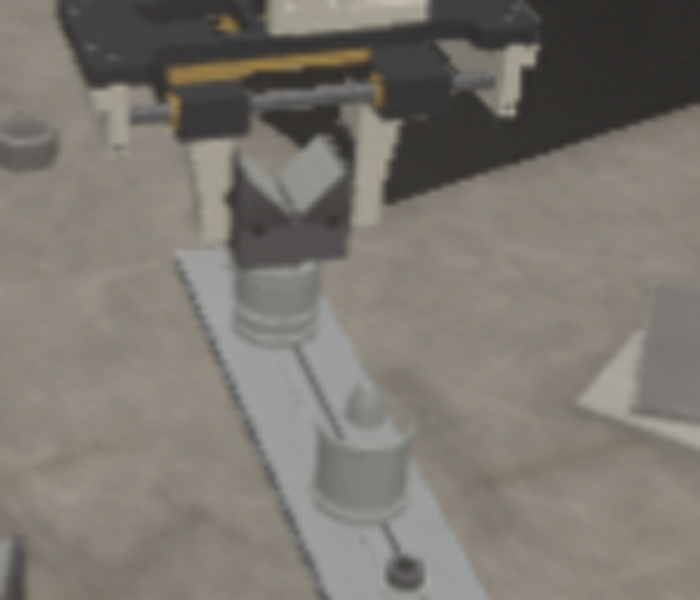

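The V-rest is on the riser's stud with about 4 mm left. I'll finish lowering it and release.

```bash
python3 -m creep '{"jaw":[1,1,1,1,1,-1,-1,-1,-1,-1],"translation":[[0.002,0.001,0],[0.0015,0,0],[0.001,0,0],[0,0,0],[0,0,0],[0,0,0],[0,0,0],[0,0,0],[0,0,0],[0,0,0]],"roll":[0,0,0,0,0,0,0,0,0,0]}'; python3 plan.py .4289 -.1621 .18 160.3 6;python3 - <<'E'
from h import *
c=capture("side");crop(c,270,160,140,120,5,"s5.png")
E
```

```text
time_s: 14.6
tcp_pos: [0.6309, -0.0214, 0.0606]
eef_rot: [-152.6, 90.0, -72.6]
contact_force: [0.1, 0.5, 1.2]
gripper_width: 0.0836
t 14.6 tcp [ 0.6309 -0.0214  0.0606] th 169.98 x-axis [ 0.e+00 -1.e-04 -1.e+00] F [0.1 0.5 1.2] w 0.0836
delta [-0.202  -0.1407  0.1194] dist/row 0.045599204030692154 roll/row 0.0282
0 [-0.0199, 0.0291, -0.0289]
1 [-0.0199, 0.0282, -0.0298]
2 [-0.0199, 0.0274, -0.0305]
3 [-0.0199, 0.0265, -0.0313]
4 [-0.0199, 0.0256, -0.032]
5 [-0.0199, 0.0247, -0.0327]
```

View pics/s5.png

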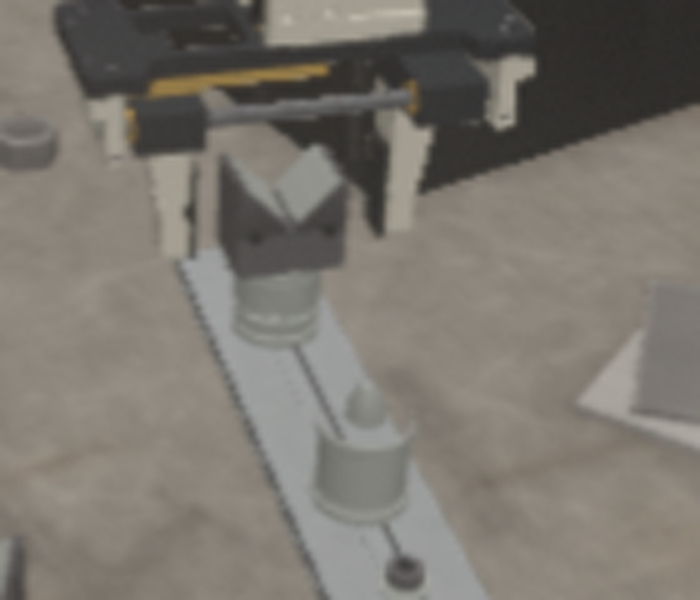

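```bash
python3 -m creep '{"jaw":[-1,-1,-1,-1,-1,-1,-1,-1,-1,-1],"translation":[[-0.03,0,0],[-0.045,0,0],[-0.042,0,0],[0,0.029,-0.029],[0,0.028,-0.030],[0,0.0275,-0.0305],[0,0.0265,-0.0315],[0,0.0255,-0.032],[0,0.0245,-0.0325],[0,0,0]],"roll":[0,0,0,0.028,0.028,0.028,0.028,0.028,0.028,0]}'; python3 -m creep '{"jaw":[-1,-1,-1,-1,-1,-1,-1,-1,-1,-1],"translation":[[0,0,0],[0,0,0],[0,0,0],[0,0,0],[0,0,0],[0,0,0],[0,0,0],[0,0,0],[0,0,0],[0,0,0]],"roll":[0,0,0,0,0,0,0,0,0,0]}'; python3 look.py w5 200 120 160 120 5;  python3 - <<'E'
from h import *
c=capture("side");crop(c,270,160,140,120,5,"s6.png")
c=capture("top");crop(c,240,140,200,150,4,"t6.png")
E
```

```text
time_s: 15.65
tcp_pos: [0.4255, -0.164, 0.1777]
eef_rot: [59.2, 90.0, 129.3]
contact_force: [0.8, -0.3, 0.7]
gripper_width: 0.0877
time_s: 16.65
tcp_pos: [0.4295, -0.1624, 0.1776]
eef_rot: [-60.8, 90.0, 9.5]
contact_force: [0.0, -0.4, -0.1]
gripper_width: 0.0876
[ 0.42945256 -0.16239731  0.17760633] 0.08764500209010427
```

View pics/w5.png

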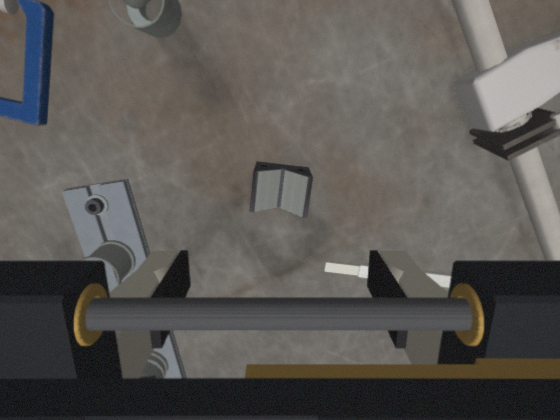

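View pics/w5c.png

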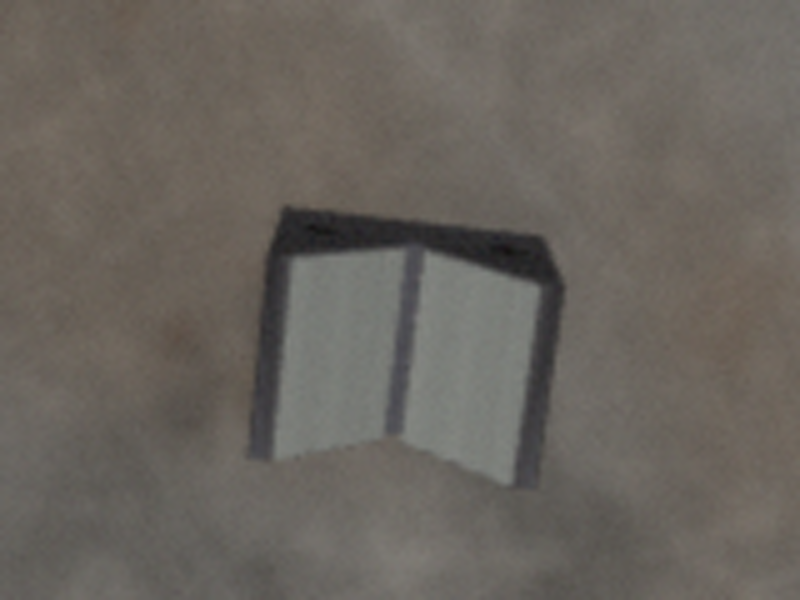

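View pics/s6.png

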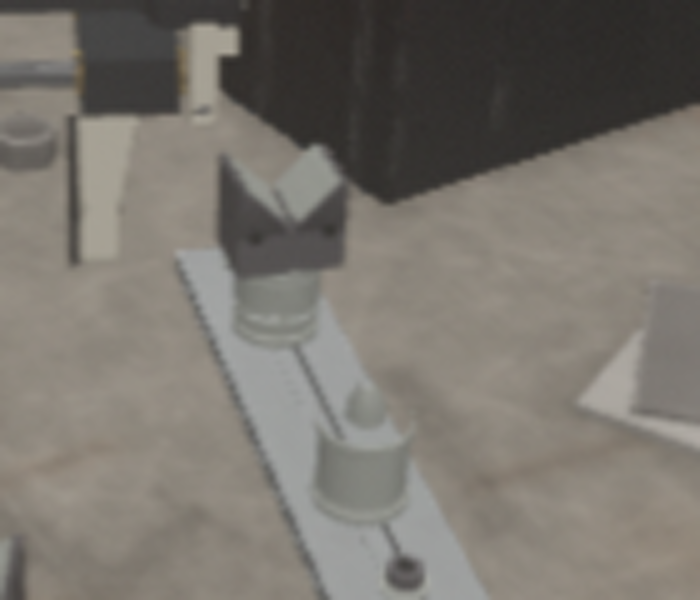

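```bash
python3 - <<'E'
from vm import *
m=vm("w5",(200,120),5,[(271,258),(563,287),(537,488),(249,458)])
E
python3 plan.py .4289 -.1621 .009
```

```text
centre [ 0.4271 -0.1635  0.045 ] groove -116.13 0.0355 jaw -25.67 0.0495
t 16.8 tcp [ 0.4295 -0.1624  0.1776] th 160.36 x-axis [ 1.e-04 -0.e+00 -1.e+00] F [ 0.3 -0.3 -0. ] w 0.0874
delta [-0.0006  0.0003 -0.1686] dist/row 0.016860807800256526 roll/row -0.0000
0 [0.0169, 0.0001, 0.0]
```

```bash
python3 plan.py .4271 -.1635 .009 154.1 1
```

```text
t 16.8 tcp [ 0.4295 -0.1624  0.1776] th 160.36 x-axis [ 1.e-04 -0.e+00 -1.e+00] F [ 0.3 -0.3 -0. ] w 0.0874
delta [-0.0024 -0.0011 -0.1686] dist/row 0.1686270055130052 roll/row 0.1092
0 [0.1686, 0.0019, -0.0018]
```

```bash
python3 -m creep '{"jaw":[-0.75,-0.75,-0.75,-0.75,-0.75,-0.75,-0.75,1,1,1],"translation":[[0.025,0.002,-0.002],[0.035,0,0],[0.035,0,0],[0.035,0,0],[0.027,0,0],[0.011,0,0],[0,0,0],[0,0,0],[0,0,0],[0,0,0]],"roll":[0.109,0,0,0,0,0,0,0,0,0]}' 45; python3 -m creep '{"jaw":[1,1,1,1,1,1,1,1,1,1],"translation":[[0,0,0],[0,0,0],[0,0,0],[-0.02,0,0],[-0.03,0,0],[-0.04,0,0],[-0.04,0,0],[-0.035,0,0],[-0.015,0,0],[0,0,0]],"roll":[0,0,0,0,0,0,0,0,0,0]}' 45; python3 plan.py .6085 -.1485 .19 170 6
```

```text
time_s: 17.8
tcp_pos: [0.4277, -0.1636, 0.0105]
eef_rot: [-61.7, 89.9, 2.5]
contact_force: [0.6, 0.4, -1.1]
gripper_width: 0.058
time_s: 18.8
tcp_pos: [0.4278, -0.1635, 0.1916]
eef_rot: [-59.9, 89.8, 4.2]
contact_force: [0.4, -0.2, -6.4]
gripper_width: 0.0495
t 18.8 tcp [ 0.4278 -0.1635  0.1916] th 154.11 x-axis [ 4.3e-03  3.0e-04 -1.0e+00] F [ 0.4 -0.2 -6.4] w 0.0495
delta [ 0.1807  0.015  -0.0016] dist/row 0.03022951690248618 roll/row -0.0462
0 [0.0004, -0.026, 0.0154]
1 [0.0004, -0.0267, 0.0142]
2 [0.0004, -0.0273, 0.0129]
3 [0.0004, -0.0279, 0.0117]
4 [0.0004, -0.0284, 0.0104]
5 [0.0004, -0.0288, 0.009]
```

```bash
python3 -m creep '{"jaw":[1,1,1,1,1,1,1,1,1,1],"translation":[[0,-0.026,0.0155],[0,-0.0265,0.014],[0,-0.0275,0.013],[0,-0.028,0.0115],[0,-0.0285,0.0105],[0,-0.029,0.009],[0,0,0],[0,0,0],[0,0,0],[0,0,0]],"roll":[-0.046,-0.046,-0.046,-0.046,-0.046,-0.046,0,0,0,0]}'; python3 look.py w6 200 120 160 120 5;python3 plan.py .6085 -.1485 .19 170 1
```

```text
time_s: 19.8
tcp_pos: [0.6069, -0.1489, 0.1891]
eef_rot: [90.4, 89.9, 170.3]
contact_force: [-0.3, -0.5, -3.7]
gripper_width: 0.0496
[ 0.60694637 -0.1489093   0.18907981] 0.04959422639101883
t 19.85 tcp [ 0.6071 -0.1489  0.1894] th 169.9 x-axis [-4.e-04  1.e-04 -1.e+00] F [ 0.1  0.2 -5.2] w 0.0496
delta [0.0014 0.0004 0.0006] dist/row 0.0015279524473831444 roll/row -0.0017
0 [-0.0006, -0.0013, 0.0007]
```

View pics/w6.png

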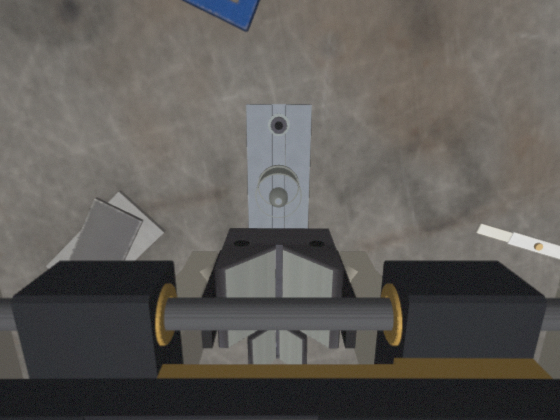

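View pics/w6c.png

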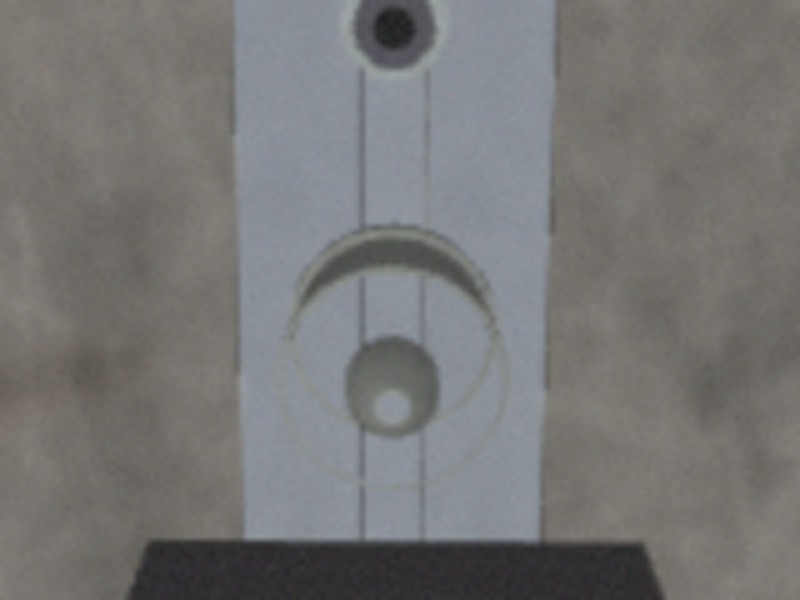

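```bash
python3 - <<'E'
from h import *
import pickle
s,c=pickle.load(open("w6.pkl","rb"))
print(plane(c,[(278,195.4)],.052,s),plane(c,[(278,200.8)],.068,s))
E
python3 plan.py .6078 -.1484 .085 170 1
```

```text
[[ 0.60700615 -0.1486847   0.052     ]] [[ 0.60702084 -0.14855046  0.068     ]]
t 19.85 tcp [ 0.6071 -0.1489  0.1894] th 169.9 x-axis [-4.e-04  1.e-04 -1.e+00] F [ 0.1  0.2 -5.2] w 0.0496
delta [ 0.0007  0.0005 -0.1044] dist/row 0.10445176984478292 roll/row -0.0017
0 [0.1044, -0.0006, 0.0006]
```

```bash
python3 -m creep '{"jaw":[1,1,1,1,1,1,1,1,1,1],"translation":[[0.025,0,0.0003],[0.035,0,0],[0.03,0,0],[0.013,0,0],[0.005,0,0],[0.005,0,0],[0.005,0,0],[0.004,0,0],[0.001,0,0],[0,0,0]],"roll":[0,0,0,0,0,0,0,0,0,0]}'; python3 plan.py .607 -.1486 .062 170 1;python3 - <<'E'
from h import *
c=capture("side");crop(c,270,160,140,120,5,"s7.png")
E
```

```text
time_s: 20.85
tcp_pos: [0.6082, -0.1486, 0.0668]
eef_rot: [-85.3, 90.0, -5.4]
contact_force: [0.6, 0.8, -3.9]
gripper_width: 0.0498
t 20.85 tcp [ 0.6082 -0.1486  0.0668] th 169.93 x-axis [ 4.e-04 -0.e+00 -1.e+00] F [ 0.6  0.8 -3.9] w 0.0498
delta [-0.0012 -0.     -0.0048] dist/row 0.004941090599671568 roll/row -0.0012
0 [0.0048, 0.0011, -0.0002]
```

View pics/s7.png

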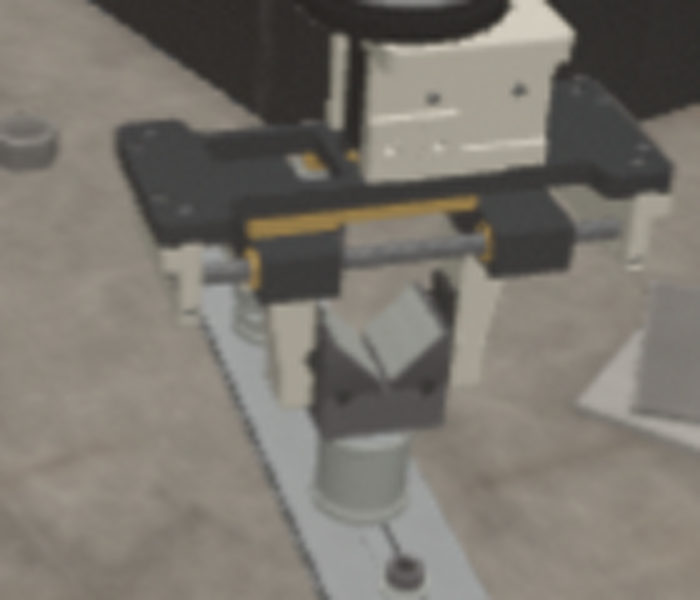

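```bash
python3 -m creep '{"jaw":[1,1,1,1,1,-1,-1,-1,-1,-1],"translation":[[0.0025,0.001,0],[0.002,0,0],[0.001,0,0],[0,0,0],[0,0,0],[0,0,0],[0,0,0],[0,0,0],[0,0,0],[0,0,0]],"roll":[0,0,0,0,0,0,0,0,0,0]}'; python3 plan.py .607 -.1486 .062 170 1;python3 - <<'E'
from h import *
c=capture("side");crop(c,270,160,140,120,5,"s8.png")
E
```

```text
time_s: 21.9
tcp_pos: [0.6071, -0.1484, 0.061]
eef_rot: [-149.9, 90.0, -69.9]
contact_force: [0.2, -0.2, -1.4]
gripper_width: 0.0839
t 21.9 tcp [ 0.6071 -0.1484  0.061 ] th 169.93 x-axis [ 0. -0. -1.] F [ 0.2 -0.2 -1.4] w 0.0839
delta [-0.0001 -0.0002  0.001 ] dist/row 0.0010281105653229842 roll/row -0.0013
0 [-0.001, 0.0001, -0.0002]
```

View pics/s8.png

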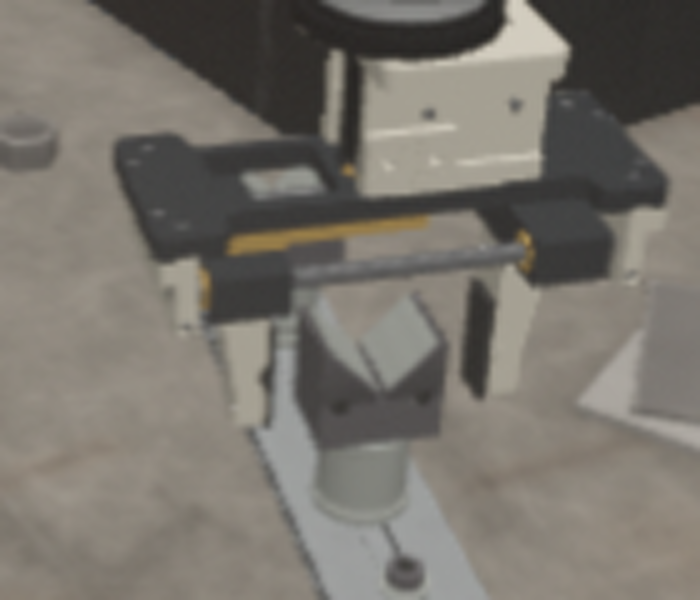

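```bash
python3 -m creep '{"jaw":[-1,-1,-1,-1,-1,-1,-1,-1,-1,-1],"translation":[[-0.03,0,0],[-0.045,0,0],[-0.045,0,0],[0,0.027,0.038],[0,0.027,0.038],[0,0.027,0.038],[0,0.027,0.038],[0,0.027,0.038],[0,0,0],[0,0,0]],"roll":[0,0,0,0,0,0,0,0,0,0]}'; python3 plan.py .531 .326 .18 -166.7 7;python3 - <<'E'
from h import *
c=capture("side");crop(c,270,160,140,120,5,"s9.png")
c=capture("top");crop(c,240,140,200,150,4,"t9.png")
E
```

```text
time_s: 22.95
tcp_pos: [0.5071, 0.0635, 0.1815]
eef_rot: [-57.8, 90.0, 22.3]
contact_force: [0.1, -0.3, -0.9]
gripper_width: 0.0876
t 22.95 tcp [0.5071 0.0635 0.1815] th 170.1 x-axis [ 7.e-04  3.e-04 -1.e+00] F [ 0.1 -0.3 -0.9] w 0.0876
delta [ 0.0239  0.2625 -0.0015] dist/row 0.03765868272996204 roll/row -0.0578
0 [0.0002, 0.0031, 0.0375]
1 [0.0002, 0.0009, 0.0376]
2 [0.0002, -0.0013, 0.0376]
3 [0.0002, -0.0034, 0.0375]
4 [0.0002, -0.0056, 0.0372]
5 [0.0002, -0.0077, 0.0369]
6 [0.0002, -0.0099, 0.0363]
```

View pics/s9.png

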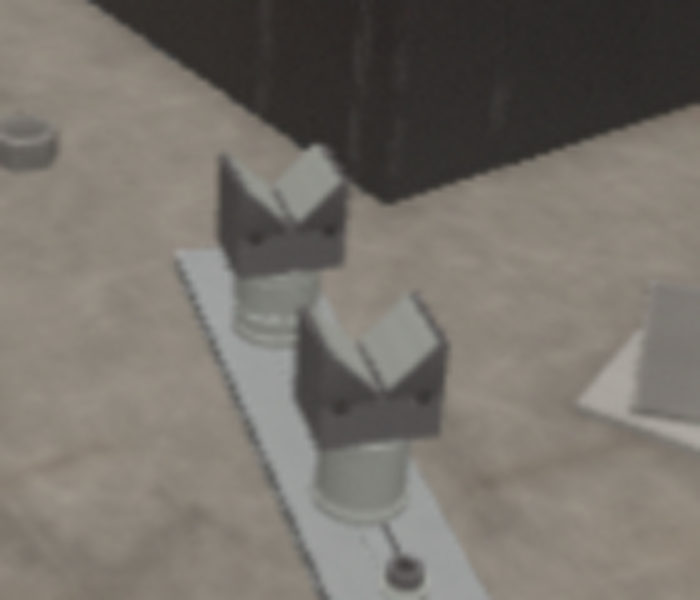

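View pics/t9.png

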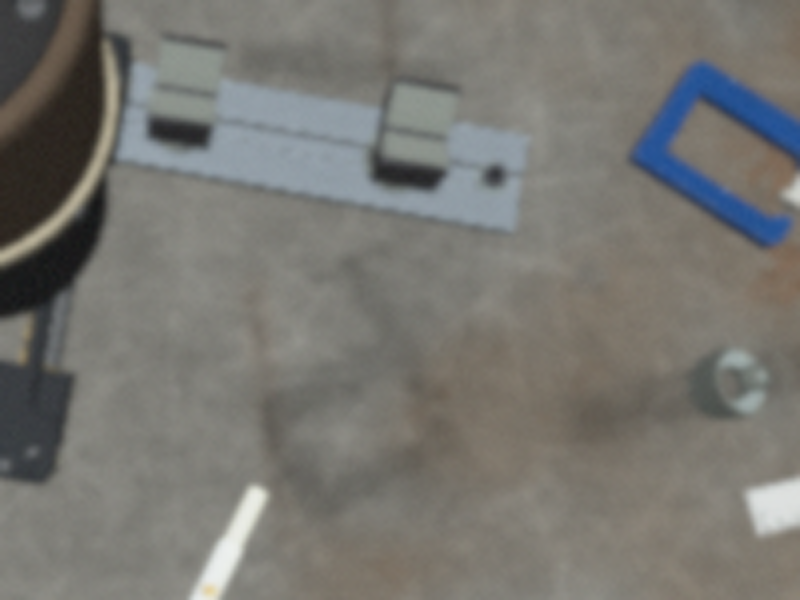

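Both rests look level, and their grooves line up to within a few degrees. In the crop the groove lines run about (160,88)-(217,97) and (391,130)-(449,138). I'll compute their axes and move to the pipe.

```bash
python3 - <<'E'
from h import *
import pickle
t,_=pickle.load(open("c0.pkl","rb"))
for pts in ([(160,88),(217,97)],[(391,130),(449,138)]):
    px=[((x+.5)/4-.5+240,(y+.5)/4-.5+140) for x,y in pts]
    q=plane(t,px,.076);d=q[0]-q[1];print(q.mean(0),np.degrees(np.arctan2(d[1],d[0])),np.linalg.norm(d))
E
python3 -m creep '{"jaw":[-1,-1,-1,-1,-1,-1,-1,-1,-1,-1],"translation":[[0,0.003,0.0375],[0,0.001,0.0375],[0,-0.0015,0.0375],[0,-0.0035,0.0375],[0,-0.0055,0.037],[0,-0.0075,0.037],[0,-0.01,0.036],[0,0,0],[0,0,0],[0,0,0]],"roll":[-0.058,-0.058,-0.058,-0.058,-0.058,-0.058,-0.057,0,0,0]}'; python3 look.py w7; python3 plan.py .531 .326 .18
```

```text
[ 0.6317712  -0.02186345  0.076     ] 80.9324215436365 0.032169049902980196
[ 0.60837566 -0.15020386  0.076     ] 82.0275474513958 0.032306870649464144
time_s: 24.05
tcp_pos: [0.5325, 0.3225, 0.1806]
eef_rot: [123.4, 89.9, -133.6]
contact_force: [0.2, -0.6, 0.2]
gripper_width: 0.0876
[0.53246529 0.3225165  0.18056004] 0.08757247404039743
t 24.1 tcp [0.5324 0.3225 0.1809] th -166.99 x-axis [-4.e-04 -5.e-04 -1.e+00] F [-0.1 -0.5 -0.6] w 0.0876
delta [-0.0014  0.0035 -0.0009] dist/row 0.0003887226409467497 roll/row -0.0000
0 [0.0001, 0.0001, 0.0004]
```

View pics/w7.png

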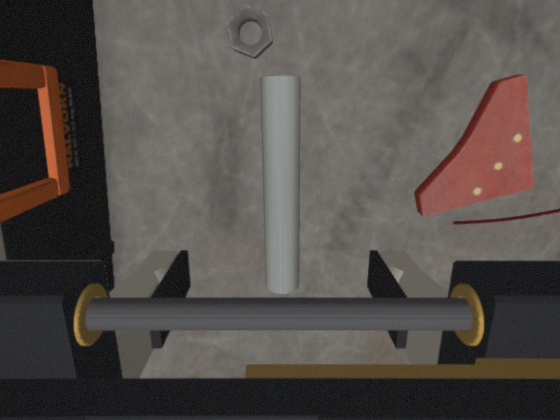

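```bash
python3 - <<'E'
from h import *
import pickle
s,c=pickle.load(open("w7.pkl","rb"))
q=plane(c,[(281,76),(283,291.5)],.034,s);print(q,q.mean(0),np.linalg.norm(q[0]-q[1]),np.degrees(np.arctan2(*(q[1]-q[0])[[1,0]])))
q=plane(c,[(281,100),(282.5,240)],.017,s);d=q[1]-q[0];print(q.mean(0),np.degrees(np.arctan2(d[1],d[0])), q[0]+d*((.3225-q[0][1])/d[1]))
E
python3 plan.py .531 .326 .003 -166.5 1
```

```text
[[0.55143923 0.22753726 0.034     ]
 [0.50496191 0.41842376 0.034     ]] [0.52820057 0.32298051 0.034     ] 0.19646322545686026 103.68419093458884
[0.53149678 0.30932811 0.017     ] 103.7596856830238 [0.52827128 0.3225     0.017     ]
t 24.1 tcp [0.5324 0.3225 0.1809] th -166.99 x-axis [-4.e-04 -5.e-04 -1.e+00] F [-0.1 -0.5 -0.6] w 0.0876
delta [-0.0014  0.0035 -0.1779] dist/row 0.17789683388073177 roll/row -0.0086
0 [0.1779, 0.0005, 0.0038]
```

```bash
python3 plan.py .5283 .324 .004 -166.3 1
```

```text
t 24.1 tcp [0.5324 0.3225 0.1809] th -166.99 x-axis [-4.e-04 -5.e-04 -1.e+00] F [-0.1 -0.5 -0.6] w 0.0876
delta [-0.0041  0.0015 -0.1769] dist/row 0.1769111599963375 roll/row -0.0121
0 [0.1769, 0.0036, 0.0025]
```

```bash
python3 -m creep '{"jaw":[-1,-1,-1,-1,-1,-1,-1,1,1,1],"translation":[[0.025,0.0035,0.0025],[0.035,0,0],[0.035,0,0],[0.035,0,0],[0.03,0,0],[0.013,0,0],[0.004,0,0],[0,0,0],[0,0,0],[0,0,0]],"roll":[-0.012,0,0,0,0,0,0,0,0,0]}' 45; python3 -m creep '{"jaw":[1,1,1,1,1,1,1,1,1,1],"translation":[[0,0,0],[0,0,0],[0,0,0],[0,0,0],[0,0,0],[-0.02,0,0],[-0.035,0,0],[-0.045,0,0],[-0.045,0,0],[-0.045,0,0]],"roll":[0,0,0,0,0,0,0,0,0,0]}' 45; python3 plan.py .53 .1 .2 -166.3 6
```

```text
time_s: 25.1
tcp_pos: [0.5288, 0.3264, 0.0057]
eef_rot: [-57.6, 89.8, 46.2]
contact_force: [-0.3, -0.5, 0.3]
gripper_width: 0.0693
time_s: 26.1
tcp_pos: [0.5272, 0.325, 0.195]
eef_rot: [108.2, 89.9, -148.0]
contact_force: [0.9, 0.3, -3.3]
gripper_width: 0.0327
t 26.1 tcp [0.5272 0.325  0.195 ] th -166.2 x-axis [-0.0016 -0.001  -1.    ] F [ 0.9  0.3 -3.3] w 0.0327
delta [ 0.0028 -0.225   0.005 ] dist/row 0.03751916928967263 roll/row 0.0003
0 [-0.0008, 0.0085, -0.0365]
1 [-0.0008, 0.0085, -0.0365]
2 [-0.0008, 0.0085, -0.0365]
3 [-0.0008, 0.0085, -0.0365]
4 [-0.0008, 0.0085, -0.0365]
5 [-0.0008, 0.0084, -0.0365]
```

```bash
python3 plan.py .6195 -.085 .2 170 10
```

```text
t 26.1 tcp [0.5272 0.325  0.195 ] th -166.2 x-axis [-0.0016 -0.001  -1.    ] F [ 0.9  0.3 -3.3] w 0.0327
delta [ 0.0923 -0.41    0.005 ] dist/row 0.042032473678632234 roll/row 0.0415
0 [-0.0005, 0.0008, -0.042]
1 [-0.0005, -0.0009, -0.042]
2 [-0.0005, -0.0027, -0.0419]
3 [-0.0005, -0.0044, -0.0418]
4 [-0.0005, -0.0061, -0.0416]
5 [-0.0005, -0.0079, -0.0413]
6 [-0.0005, -0.0096, -0.0409]
7 [-0.0005, -0.0113, -0.0405]
8 [-0.0005, -0.0129, -0.04]
9 [-0.0005, -0.0146, -0.0394]
```

```bash
python3 -m creep '{"jaw":[1,1,1,1,1,1,1,1,1,1],"translation":[[-0.0005,0.001,-0.042],[-0.0005,-0.001,-0.042],[-0.0005,-0.0025,-0.042],[-0.0005,-0.0045,-0.042],[-0.0005,-0.006,-0.0415],[-0.0005,-0.008,-0.0415],[-0.0005,-0.0095,-0.041],[-0.0005,-0.0115,-0.0405],[-0.0005,-0.013,-0.040],[-0.0005,-0.0145,-0.0395]],"roll":[0.0415,0.0415,0.0415,0.0415,0.0415,0.0415,0.0415,0.0415,0.0415,0.0415]}' 45;  python3 -m creep '{"jaw":[1,1,1,1,1,1,1,1,1,1],"translation":[[0,0,0],[0,0,0],[0,0,0],[0,0,0],[0,0,0],[0,0,0],[0,0,0],[0,0,0],[0,0,0],[0,0,0]],"roll":[0,0,0,0,0,0,0,0,0,0]}'; python3 look.py w8; python3 plan.py .6195 -.085 .2 170 1;python3 - <<'E'
from h import *
c=capture("side");crop(c,250,120,160,140,5,"s10.png")
E
```

```text
time_s: 27.1
tcp_pos: [0.6199, -0.0865, 0.1982]
eef_rot: [88.4, 89.9, 168.4]
contact_force: [1.3, 0.1, -2.6]
gripper_width: 0.033
time_s: 28.1
tcp_pos: [0.6205, -0.0849, 0.1991]
eef_rot: [-75.6, 90.0, 4.5]
contact_force: [0.4, 0.6, -3.3]
gripper_width: 0.0328
[ 0.62048785 -0.08493603  0.19908293] 0.03275101035556242
t 28.15 tcp [ 0.6205 -0.085   0.199 ] th 170.04 x-axis [-1.e-04 -0.e+00 -1.e+00] F [ 0.4  0.7 -3.5] w 0.0332
delta [-0.001 -0.     0.001] dist/row 0.0013567983623250905 roll/row 0.0008
0 [-0.001, 0.0009, -0.0002]
```

View pics/w8.png

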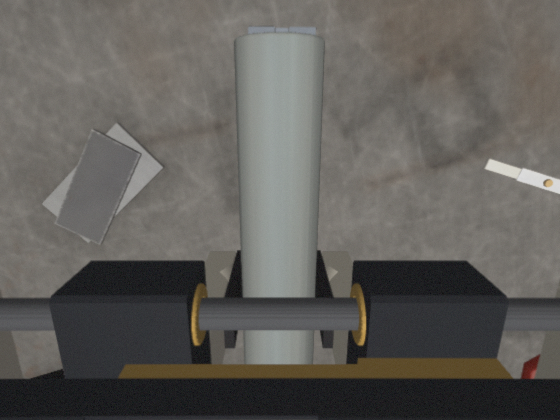

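View pics/s10.png

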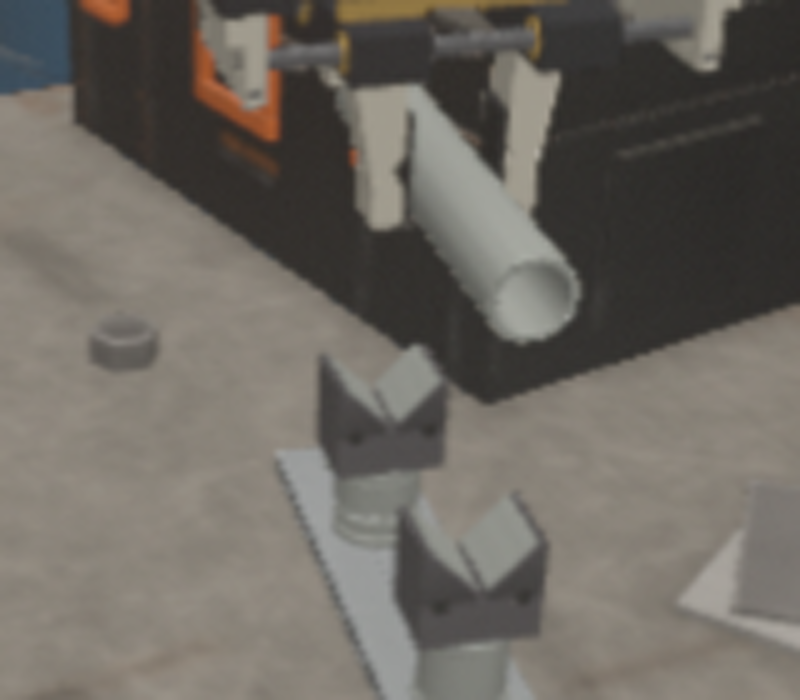

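```bash
python3 - <<'E'
from h import *
import pickle
s,c=pickle.load(open("w8.pkl","rb"))
q=plane(c,[(279,36.5)],.228,s);print(q, (q[0,:2]-s["tcp_pos"][:2])@[.174,.985])
# tilt: pipe apparent width along its length
g=c["image"].astype(int)
o,d=rays(c,[(279,36.5),(278.5,200)],s);print(o)
t,sd=pickle.load(open("c0.pkl","rb"))
# intersection of side ray through end centre with vertical plane of pipe (through TCP, along rail)
p=[(536.5/5-.5+250,297.5/5-.5+120)]
o,d=rays(sd,p); n=np.array([.985,-.174,0]); k=((s["tcp_pos"]-o)@n)/(d[0]@n); print("side end",o+d[0]*k)
E
```

```text
[[ 0.60257501 -0.18408908  0.228     ]] -0.10078258225590961
[ 0.60591877 -0.16583682  0.35799868]
side end [ 0.6034144  -0.18158743  0.21220271]
```

```bash
python3 -m creep '{"jaw":[1,1,1,1,1,1,1,1,1,1],"translation":[[0.02,0.001,0],[0.03,0,0],[0.025,0,0],[0.015,0,0],[0.008,0,0],[0.004,0,0],[0.002,0,0],[0,0,0],[0,0,0],[0,0,0]],"roll":[0,0,0,0,0,0,0,0,0,0]}';python3 plan.py .6193 -.085 .088 170 1;python3 - <<'E'
from h import *
c=capture("side");crop(c,250,120,160,140,5,"s11.png")
E
```

```text
time_s: 29.2
tcp_pos: [0.6199, -0.0847, 0.0958]
eef_rot: [-74.1, 89.9, 5.9]
contact_force: [-0.1, 0.2, -3.7]
gripper_width: 0.033
t 29.2 tcp [ 0.6199 -0.0847  0.0958] th 170.04 x-axis [ 1.3e-03  1.0e-04 -1.0e+00] F [-0.1  0.2 -3.7] w 0.033
delta [-0.0006 -0.0003 -0.0078] dist/row 0.007858702886800937 roll/row 0.0007
0 [0.0078, 0.0006, -0.0004]
```

View pics/s11.png

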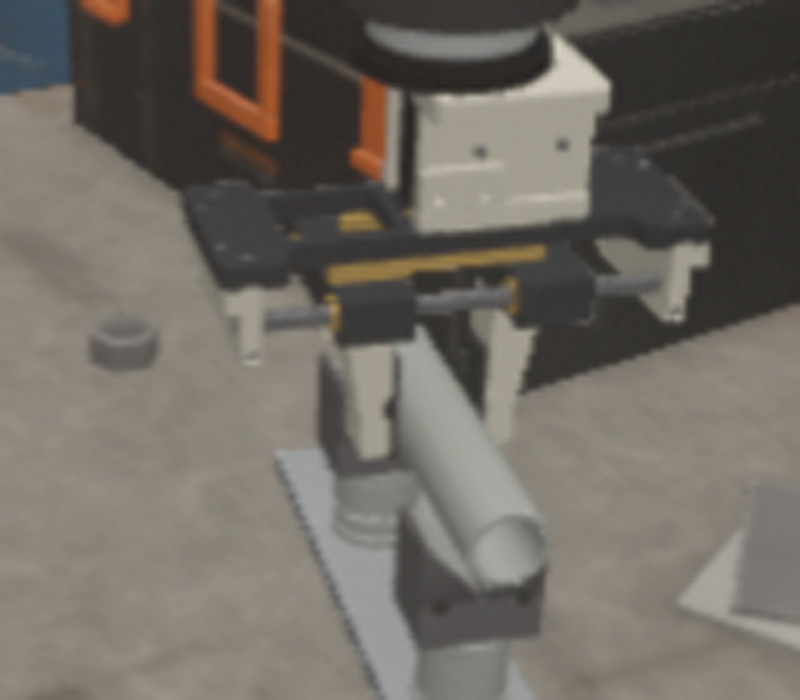

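```bash
python3 -m creep '{"jaw":[1,1,1,1,1,1,1,1,1,1],"translation":[[0.002,0.0005,0],[0.0015,0,0],[0.001,0,0],[0.001,0,0],[0.001,0,0],[0,0,0],[0,0,0],[0,0,0],[0,0,0],[0,0,0]],"roll":[0,0,0,0,0,0,0,0,0,0]}';python3 plan.py .6193 -.085 .088 170 1
```

```text
time_s: 30.25
tcp_pos: [0.6191, -0.0847, 0.0886]
eef_rot: [-76.0, 90.0, 4.0]
contact_force: [0.8, -0.7, -3.2]
gripper_width: 0.033
t 30.25 tcp [ 0.6191 -0.0847  0.0886] th 170.04 x-axis [ 1.e-04  0.e+00 -1.e+00] F [ 0.8 -0.7 -3.2] w 0.033
delta [ 0.0002 -0.0003 -0.0006] dist/row 0.0007331551693809453 roll/row 0.0007
0 [0.0006, -0.0003, -0.0003]
```

```bash
python3 -m creep '{"jaw":[1,1,1,1,1,1,1,1,1,1],"translation":[[0.0005,0,0],[0.0005,0,0],[0.0005,0,0],[0,0,0],[0,0,0],[0,0,0],[0,0,0],[0,0,0],[0,0,0],[0,0,0]],"roll":[0,0,0,0,0,0,0,0,0,0]}';python3 plan.py .6193 -.085 .088 170 1;python3 - <<'E'
from h import *
c=capture("side");crop(c,250,120,160,140,5,"s12.png")
E
```

```text
time_s: 31.25
tcp_pos: [0.6193, -0.0847, 0.0876]
eef_rot: [-86.2, 90.0, -6.1]
contact_force: [-1.3, 1.8, 5.9]
gripper_width: 0.0326
t 31.25 tcp [ 0.6193 -0.0847  0.0876] th 170.05 x-axis [ 8.e-04 -1.e-04 -1.e+00] F [-1.3  1.8  5.9] w 0.0326
delta [-0.     -0.0003  0.0004] dist/row 0.0005458299949344208 roll/row 0.0010
0 [-0.0004, -0.0, -0.0003]
```

View pics/s12.png

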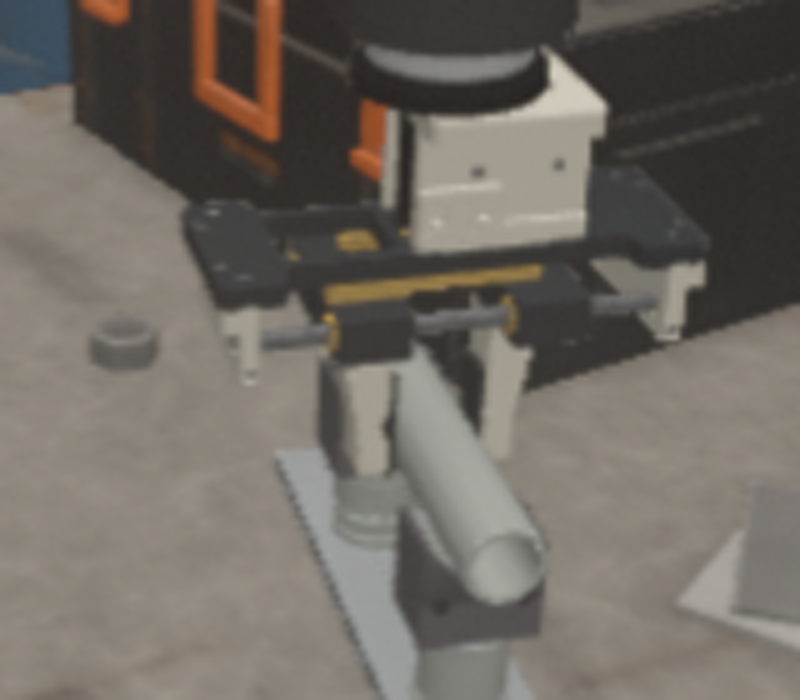

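The pipe has touched down: the z force went from -3.2 to +5.9 N. I'll release it and lift clear.

```bash
python3 -m creep '{"jaw":[-1,-1,-1,-1,-1,-1,-1,-1,-1,-1],"translation":[[0,0,0],[0,0,0],[0,0,0],[0,0,0],[0,0,0],[0,0,0],[0,0,0],[0,0,0],[-0.01,0,0],[-0.02,0,0]],"roll":[0,0,0,0,0,0,0,0,0,0]}'; python3 -m creep '{"jaw":[-1,-1,-1,-1,-1,-1,-1,-1,-1,-1],"translation":[[-0.03,0,0],[-0.04,0,0],[-0.04,0,0],[-0.03,0,0],[0,0.04,0],[0,0.045,0],[0,0.045,0],[0,0.045,0],[0,0,0],[0,0,0]],"roll":[0,0,0,0,0,0,0,0,0,0]}'; python3 - <<'E'
from h import *
import pickle
c=capture("side");crop(c,250,120,160,140,5,"s13.png");t=capture("top");crop(t,240,140,200,150,4,"t13.png");pickle.dump((t,c),open("c1.pkl","wb"))
E
```

```text
time_s: 32.3
tcp_pos: [0.618, -0.0848, 0.1164]
eef_rot: [105.2, 89.8, -174.8]
contact_force: [0.4, 0.5, 0.0]
gripper_width: 0.0878
time_s: 33.3
tcp_pos: [0.4463, -0.0543, 0.2588]
eef_rot: [-66.6, 89.8, 13.5]
contact_force: [0.6, -0.1, -0.7]
gripper_width: 0.0875
```

View pics/s13.png

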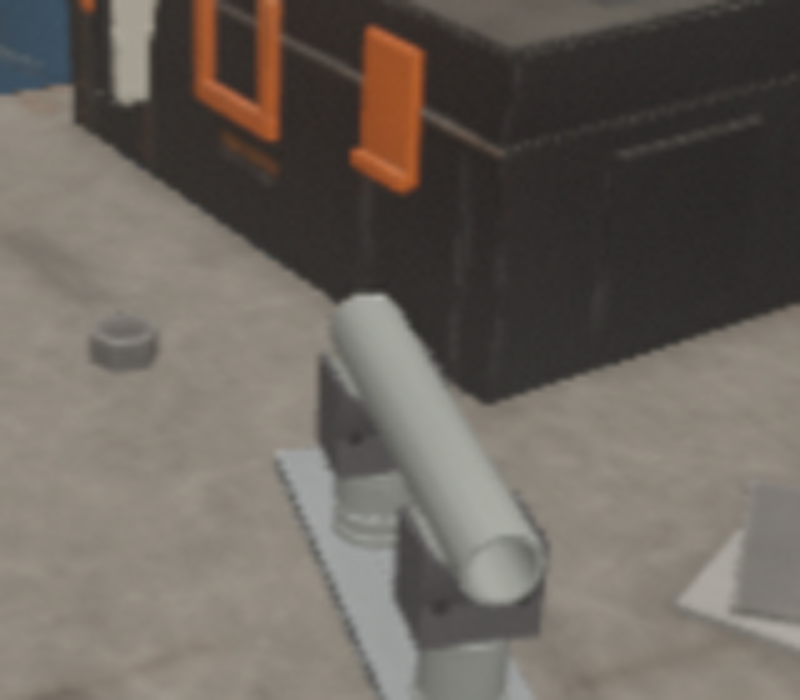

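View pics/t13.png

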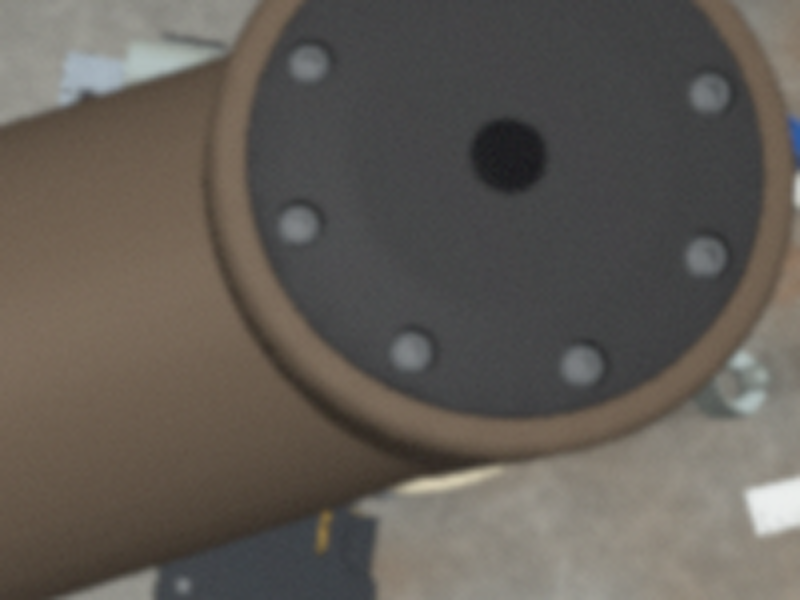

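The side view shows the pipe in both grooves, but the arm blocks the top view. I'll swing it left for a last check.

```bash
python3 -m creep '{"jaw":[-1,-1,-1,-1,-1,-1,-1,-1,-1,-1],"translation":[[0,0,0.04],[0,0,0.045],[0,0,0.045],[0,0,0.045],[0,0,0.045],[0,0,0.045],[0,0,0.045],[0,0,0.03],[0,0,0],[0,0,0]],"roll":[0,0,0,0,0,0,0,0,0,0]}';  python3 - <<'E'
from h import *
import pickle
c=capture("side");crop(c,250,120,160,140,5,"s14.png");t=capture("top");crop(t,240,140,200,150,4,"t14.png");pickle.dump((t,c),open("c1.pkl","wb"))
E
```

```text
time_s: 34.4
tcp_pos: [0.506, 0.2812, 0.2556]
eef_rot: [148.1, 89.8, -131.8]
contact_force: [-0.1, -0.6, 0.1]
gripper_width: 0.0875
```

View pics/s14.png

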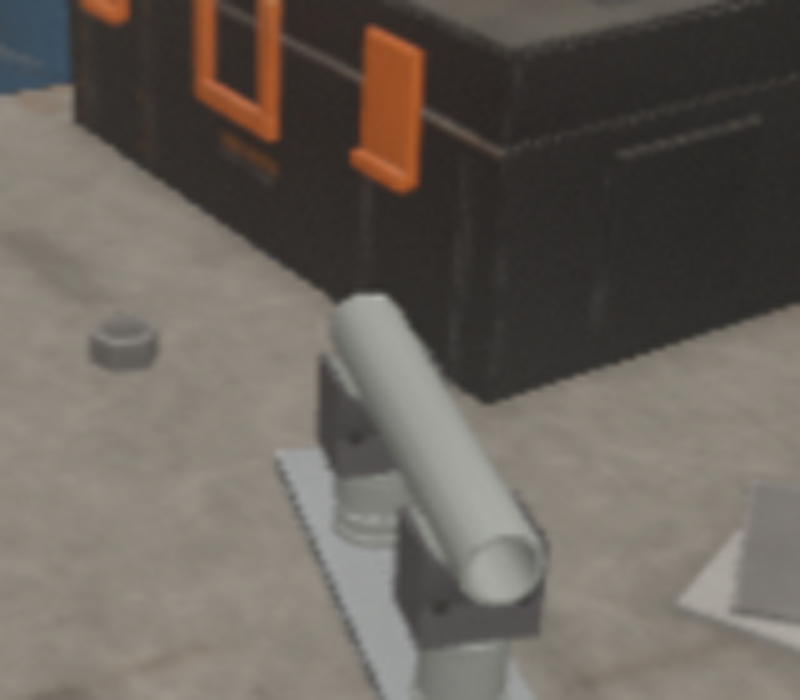

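View pics/t14.png

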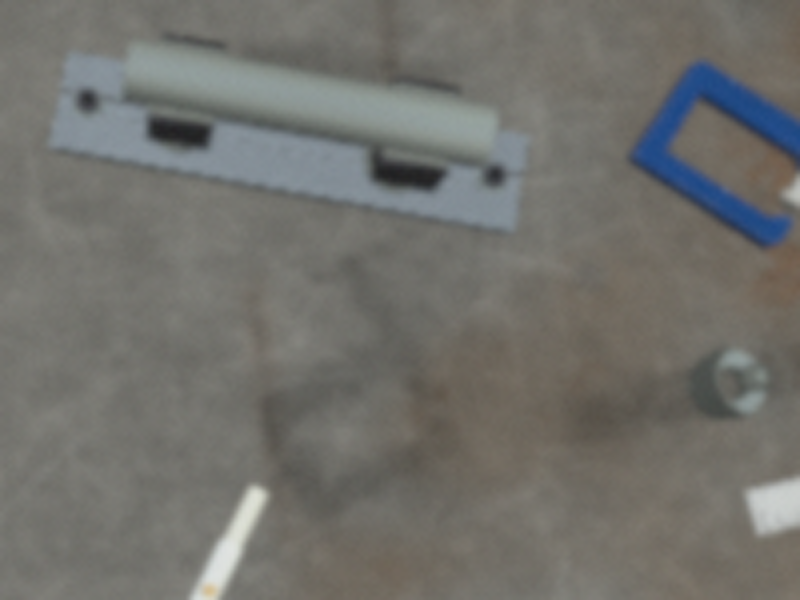

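```bash
python3 - <<'E'
from h import *
import pickle
t,c=pickle.load(open("c1.pkl","rb"))
q=plane(t,[((x+.5)/4-.5+240,(y+.5)/4-.5+140) for x,y in [(127,71),(496,134)]],.1)
m=q.mean(0);d=q[0]-q[1];u=d/np.linalg.norm(d);print(m,np.linalg.norm(d),np.degrees(np.arctan2(d[1],d[0])))
r=m[:2]-[.6195,-.0845];a=np.array([.174,.985]);print("along",r@a,"side",r@[.985,-.174])
n=np.array([.985,-.174,0])
for p in [(503,568)]:
    px=[((p[0]+.5)/5-.5+250,(p[1]+.5)/5-.5+120)];o,dd=rays(c,px);k=((m-o)@n)/(dd[0]@n);print("near end",o+dd[0]*k)
px=[((363+.5)/5-.5+250,(295+.5)/5-.5+120)];o,dd=rays(c,px);k=((m-o)@n)/(dd[0]@n);print("far end top",o+dd[0]*k)
s=get_state();print(s["time_s"],s["qd"].round(2))
E
```

```text
[ 0.61970917 -0.0873025   0.1       ] 0.20212672233700624 80.14327693769422
along -0.002724070678237857 side 0.0006936668107382751
near end [ 0.60436957 -0.17413872  0.09415109]
far end top [0.63891022 0.02139309 0.11146417]
34.5 [-0.47 -1.2  -0.4   0.13  0.08 -0.03]
```

```bash
python3 -c "
from plant import *
print(close_job())"
```

```text
the job is handed in; nothing more can be done
None
```

I handed the job in at about 34.5 s of the 96 s, and no verdict was reported. The 25 mm riser is on the short post, one V-rest sits on it and the other on the tall post. The pipe lies in both grooves, released, with the arm clear. I never touched the 50 mm riser, and it looks unmoved in the top view.

**What the last pictures showed:**
- **Pipe:** its middle is about 3 mm from the rail's centre along the rail and about 1 mm to the side. Its direction is 80.1° against the rail's 80.0°.
- **Grooves:** before the pipe went down they were about 1–2° off the rail direction, judged from short lines in the top picture.
- **Settling:** nothing visibly changed between two side pictures taken about 1 s apart.

**One check disagreed:** in the side camera alone, both pipe ends came out about 5–6 mm low. The near end's axis was at 94 mm and the far end's top at 111 mm, where 100 and 117 mm were expected. Taken at face value, 94 mm is below the 96 mm limit. I put this down to the side camera, because it had also placed the posts 4–5 mm off the other cameras at the start. Both ends being low by the same amount still means the pipe is level. The gripper height when the pipe touched down also put the axis at about 100 mm.

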